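# Change the filter cartridges and zero the filter-life dial

## Robot

A 6-joint arm with a two-finger parallel gripper is mounted at the origin on the work surface. World frame = base frame: x ahead of the robot, y to its left, z up, the work surface at z = 0. Lengths are in m, angles in rad, forces in N, time in s.
With the tool pointing down it reaches from about 0.25 to 0.725 m from the base axis. Payload 4 kg.
Tool frame: the origin (TCP) lies at the very end of the fingers, on their centre line; the grasp point (between the pads) lies manip.grip_point_offset behind it (manip.grip_point_offset is the distance from the TCP to the grasp point, in m); z points along the fingers, y is the direction in which the jaws open and shut (so a half turn about z gives the same grasp; the last joint's range is limited). The gripper opens to 85 mm and grips with 20 to 120 N. Pads are 22 mm wide; open, the fingers measure 114 mm over their backs; the gripper's body (76 mm by 85 mm) begins 54 mm behind the grasp point. The pads swing forward as they close: fully open they stand 13 mm farther back than shut.
Start: joints at [1.258, 0.241, 0.005, 1.335, 0, 1.571], TCP at [0.154, 0.476, 0.231] pointing down, gripper open.
Joint ranges: [-2.72, 2.72], [-1.05, 1.87], [-1.09, 1.28], [-1.99, 2.15], [-1.42, 1.44], [-3.14, 3.14]. Speed limits (rad/s): [2.79, 2.79, 3.14, 3.14, 3.14, 3.14].

## Interface

Orientations are given as a 3x3 rotation matrix whose columns are the frame's x, y, z axes.
In Python, from station import manip gives the robot as it stands.
- The arm moves only by the tool apply_moves, never from a script. Its argument "commands" is a list of rows, each an object of numbers: "x", "y", "z": the shift along the tool's x, y, z in mm; "spin": the turn about the tool's z in rad; "hand": the opening, from 0 (shut) to 1 (fully open). In form: [{"x": .., "y": .., "z": .., "spin": .., "hand": ..}, ...]. A call has 1 to 12 rows; each row shifts and turns the commanded pose from where the row before left it, along the tool's axes as they then stand; what a row does not reach is not made up. A row lasts 1/12 s, in which the tool goes at most 41.7 mm and 7.16 degrees, less where a joint would pass 70% of its speed; a pose out of reach is approached as far as the arm can. A call with a gripper value outside its range is refused whole. The fingers move at their own pace and stop on an object; the grip force is fixed at half the most. Time passes only in rows, so rows that do not move let the fingers close. It gives the time, the measured TCP pose, the force and the opening at its end, in the units of the state.
- manip.sense(): the state, without advancing time (a new reading comes with each control period).
- manip.capture(name): name is "side" or "top"; returns (picture, depth): 384x512x3 uint8, red, green, blue; 384x512 float32, m along the optical axis (not along the pixel's ray), 0 where there is no reading.
- manip.camera_params(name): a dict with "mtx" (3x3 intrinsics, pixels), "k1" (the pictures are not rectified: a ray, as slopes to the right and down, at radius r is drawn at 1 + k1 r^2 times it, then the intrinsics apply), "world_from_camera" (4x4, takes a point from camera to world coordinates). Camera axes: x right, y up, looking along -z (the intrinsics and any distortion apply to the point x, -y, -z); pixel columns grow to the right and rows downward; lengths in m; the calibration is good to about 2 mm. A picture is of the moment at which its call begins. camera_params takes no time and is no camera call.
- manip.close_job(): hands the job in, once; it reports no verdict.
The state is a dict: "clock": time; "joint_pos": joint angles; "joint_vel": joint speeds; "joint_efforts": joint torques, N m; "tool_pos": TCP position; "tcp_rot": TCP orientation; "contact_force": force on the tool from outside, world axes, zero at the start; "wrist_torque": the same for the moment, N m; "gripper_width": finger opening in m.
Only numpy, scipy, OpenCV 4.12 (cv2) and the standard library are available. Lean on these libraries where they do the work, as an engineer would, in place of code of your own. Each camera call takes 0.05 s, during which the arm holds its last target. There are 200 camera calls.

## Task

Change the cartridges of the water-filter unit: take every spent cartridge out of its bays and put it in the clear tub, and fit every fresh cartridge in a bay of its own, tongue hooked under the steel lip and the other end swung down until it lies flat on the bay floor. Only when all that is done, turn the filter-life knob back to its zero stop. Leave the other things on the worktop alone.

Things in the scene. Friction and masses are not known exactly. Their poses are not given: they have to be found in the camera images.
- unit: Water-filter unit, fixed: grey 180 (x) x 240 (y) mm tray with a steel lip, three parallel bays along its x, 75 mm apart in y, and a 50 mm high white housing (140 x 85 mm, centred 165 mm to +y of the origin) with the knob. Origin: underside centre of the tray. The bays' lip is along its -x edge (the robot's side), the low sill along its +x edge.
- life_knob (a joint): Angle of the filter-life knob in rad: 0 = zero stop (hard), grows clockwise seen from above, up to 3.0. It stays where it is left (friction about 0.04 N m).
- life_knob_grip (a point): On the knob's vertical axis, at gripping height (7 mm below the top of the bar). The knob is black: a bar 49 mm long, 14 mm thick, 30 mm high, on a disc of 52 mm diameter whose top is 23 mm below this point. At 0 the bar lies along the unit's x axis with its white pointer line toward the lip side (-x of the unit), at the longest mark of the dial.
- bay0 (a point): Bay at the unit's -y side: point on the bay floor (8 mm over the worktop), middle of the lip-side wall's inner face; axes as the unit's, x along the bay. Bay: 158 mm long (wall to sill), 62 wide; sill 14 mm high, side ribs 10. The steel lip covers x 0 to 14, underside 16 mm and top 22 mm over the floor. Seated: flat on the floor, tongue under the lip, origin at x 87 to 93 mm.
- bay1 (a point): The same point of the middle bay (all bays are alike).
- bay2 (a point): The same point of the bay at the unit's +y side, next to the knob (all bays are alike).
- fresh0: Fresh cartridge, white plastic, all alike: flat body 130 (x) x 56 (y) x 28 mm; at its -x end a tongue 22 long, 40 wide, 8 thick, flush with the underside (tip 87 mm from the origin, tail end 65 mm); on top an upright grip bar 60 (x) x 16 (y) x 36 mm, top 64 mm over the underside. Origin: underside centre of the flat body; z up. 0.2 to 0.42 kg. Starts standing flat on the worktop beside the unit; may be absent.
- fresh1: Fresh cartridge, white plastic, all alike: flat body 130 (x) x 56 (y) x 28 mm; at its -x end a tongue 22 long, 40 wide, 8 thick, flush with the underside (tip 87 mm from the origin, tail end 65 mm); on top an upright grip bar 60 (x) x 16 (y) x 36 mm, top 64 mm over the underside. Origin: underside centre of the flat body; z up. 0.2 to 0.42 kg. Starts standing flat on the worktop beside the unit; may be absent.
- fresh2: Fresh cartridge, white plastic, all alike: flat body 130 (x) x 56 (y) x 28 mm; at its -x end a tongue 22 long, 40 wide, 8 thick, flush with the underside (tip 87 mm from the origin, tail end 65 mm); on top an upright grip bar 60 (x) x 16 (y) x 36 mm, top 64 mm over the underside. Origin: underside centre of the flat body; z up. 0.2 to 0.42 kg. Starts standing flat on the worktop beside the unit; may be absent.
- spent0: Spent cartridge, white plastic, all alike: flat body 130 (x) x 56 (y) x 28 mm; at its -x end a tongue 22 long, 40 wide, 8 thick, flush with the underside (tip 87 mm from the origin, tail end 65 mm); on top an upright grip bar 60 (x) x 16 (y) x 36 mm, top 64 mm over the underside. Origin: underside centre of the flat body; z up. 0.2 to 0.42 kg. Starts seated in one of the bays; may be absent.
- spent1: Spent cartridge, white plastic, all alike: flat body 130 (x) x 56 (y) x 28 mm; at its -x end a tongue 22 long, 40 wide, 8 thick, flush with the underside (tip 87 mm from the origin, tail end 65 mm); on top an upright grip bar 60 (x) x 16 (y) x 36 mm, top 64 mm over the underside. Origin: underside centre of the flat body; z up. 0.2 to 0.42 kg. Starts seated in one of the bays; may be absent.
- spent2: Spent cartridge, white plastic, all alike: flat body 130 (x) x 56 (y) x 28 mm; at its -x end a tongue 22 long, 40 wide, 8 thick, flush with the underside (tip 87 mm from the origin, tail end 65 mm); on top an upright grip bar 60 (x) x 16 (y) x 36 mm, top 64 mm over the underside. Origin: underside centre of the flat body; z up. 0.2 to 0.42 kg. Starts seated in one of the bays; may be absent.
- tub: Clear plastic open tub, fixed, 250 (x) x 240 (y) x 80 mm high, walls and floor 5 mm; origin: underside centre.
- spray: Bystander, not part of the job. White spray bottle, 75 mm across, 193 mm tall. Origin: underside centre.
- torch: Bystander, not part of the job. Black torch lying down, 145 mm long (x), 35 mm thick. Origin: underside centre.
- pleated: Bystander, not part of the job. Round pleated paper filter standing, 100 mm across, 142 mm tall. Origin: underside centre.
- tablets: Bystander, not part of the job. White jar, 90 mm across, 100 mm tall. Origin: underside centre.
- polish: Bystander, not part of the job. Green jar, 66 mm across, 85 mm tall. Origin: underside centre.
- mug: Bystander, not part of the job. White mug, 80 mm across, 90 mm tall. Origin: underside centre.
- wrench: Bystander, not part of the job. Steel wrench lying down, 180 mm long (x). Origin: underside centre.
Mind the look-alikes: they are no part of the job. What is shaped like the fresh1 but blue or green is not meant.

How it is judged:
By the outcome, as a careful person would: the job done as asked, in the order asked, and still so for the second after the job is handed in, with the robot touching nothing.
Of fresh0, fresh1, fresh2 only 2 to 3 are there at a start; the rules pass over those that are not, and their reading is None.
Of spent0, spent1, spent2 only 2 to 3 are there at a start; the rules pass over those that are not, and their reading is None.
At some moment in a run one of fresh0, fresh1, fresh2 may be knocked a few centimetres aside while the robot is not near it.
It also fails if it takes over 210 s, if anything falls off the work surface, if the arm or the gripper's body presses on something with over 40 N, if the wrist force passes 120 N, or if a joint passes its speed limit or range.

## Working session

There is one attempt and no reset: what is moved stays moved. The work goes in short steps, Python scripts to look and compute and a tool call to move; the robot and the scene stay as the last step left them, time stands still between calls to the robot, and variables do not carry over. Pictures are saved under pics/ and viewed, about 12 in all and at most 16, crops included, and the job is handed in when it is done.

Besides the shell and the picture viewer there is one more tool, called after "Call:" as name(argument=value, ...), one argument or row to a line, values as JSON. apply_moves: Moves the arm, as the interface text tells. Its arguments: {"type":"object","properties":{"commands":{"type":"array","items":{"type":"object","properties":{"x":{"type":"number"},"y":{"type":"number"},"z":{"type":"number"},"spin":{"type":"number"},"hand":{"type":"number"}}}}},"required":["commands"]}

```bash
ls; mkdir -p pics; python3 - <<'E'
from station import manip
import cv2,numpy as np
for n in("top","side"):
    p,d=manip.capture(n);cv2.imwrite(f"pics/{n}0.png",p[:,:,::-1]);np.save(f"pics/{n}0.npy",d)
    print(manip.camera_params(n))
s=manip.sense();print(s,manip.grip_point_offset)
E
```

```text
pics
{'mtx': array([[462.19866964,   0.        , 253.36347632],
       [  0.        , 462.19866964, 189.82774134],
       [  0.        ,   0.        ,   1.        ]]), 'k1': 0.019443227051518686, 'world_from_camera': array([[-0.00794435,  0.99617787, -0.08698583,  0.36613846],
       [-0.99977635, -0.00620772,  0.02021684,  0.07460349],
       [ 0.01959958,  0.08712698,  0.99600439,  1.64497496],
       [ 0.        ,  0.        ,  0.        ,  1.        ]])}
{'mtx': array([[480.01493194,   0.        , 255.64778493],
       [  0.        , 480.01493194, 194.02604514],
       [  0.        ,   0.        ,   1.        ]]), 'k1': -0.09268992165537804, 'world_from_camera': array([[ 0.99132617,  0.09740403, -0.08823196,  0.33571755],
       [-0.13115059,  0.77650894, -0.61630625, -1.1499858 ],
       [ 0.00848219,  0.62253219,  0.78254823,  1.61978208],
       [ 0.        ,  0.        ,  0.        ,  1.        ]])}
{'clock': 0.1, 'joint_pos': array([1.25800675e+00, 2.41334629e-01, 3.87580578e-03, 1.33521413e+00,
       2.36813003e-05, 1.57080442e+00]), 'joint_vel': array([-0.00038927, -0.00238152,  0.00360212, -0.00088167, -0.00103931,
        0.0003937 ]), 'joint_efforts': array([-5.97323178e-04, -3.73137295e+01,  2.53010577e+01,  1.08912773e-02,
       -2.49860369e-05, -5.36352445e-06]), 'tool_pos': array([0.15367689, 0.4752058 , 0.23050992]), 'tcp_rot': array([[-9.51476377e-01,  3.07721213e-01, -5.99995609e-04],
       [ 3.07721797e-01,  9.51474715e-01, -1.77828035e-03],
       [ 2.36660632e-05, -1.87662347e-03, -9.99998239e-01]]), 'contact_force': array([ 0.08026232,  0.07092409, -0.4216704 ]), 'wrist_torque': array([ 0.00384456,  0.03466667, -0.00448576]), 'gripper_width': 0.08542996550859762} 0.0187
```

View pics/top0.png

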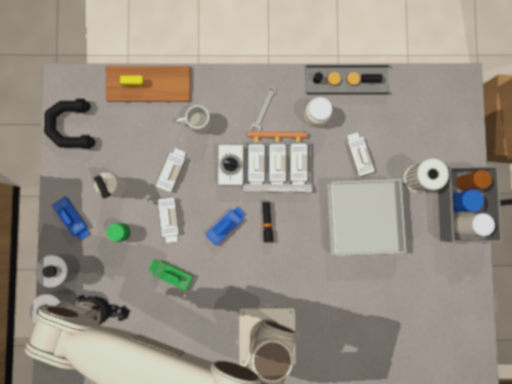

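View pics/side0.png

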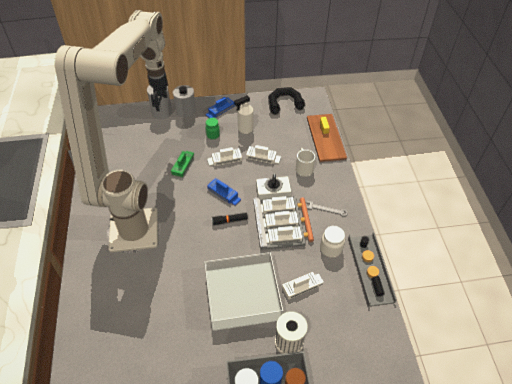

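The top view shows three white cartridges seated in the bays at (257,163), (278,163) and (299,163). The knob housing is at (230,163) and the tub at (367,217).

White cartridges standing free, so fresh candidates: (171,170), (168,219) and (360,154). Look-alikes:
- Blue ones at (70,217) and (226,226), and a green one at (171,275): wrong colour.
- White jar (319,110), mug (197,118), and a white bottle near (105,184): wrong shape.

I choose the three white ones and measure them next.

```bash
cat > h.py <<'E'
import numpy as np,cv2
from station import manip
def rays(n,uv):
    c=manip.camera_params(n);K=c["mtx"];uv=np.asarray(uv,float).reshape(-1,1,2)
    q=cv2.undistortPoints(uv,K,np.array([c["k1"],0,0,0,0.]))[:,0]
    T=c["world_from_camera"]
    return T[:3,3],np.c_[q[:,0],-q[:,1],-np.ones(len(q))]@T[:3,:3].T
def cloud(n,d):
    h,w=d.shape;u,v=np.meshgrid(np.arange(w),np.arange(h))
    o,r=rays(n,np.c_[u.ravel(),v.ravel()]);return (o+r*d.reshape(-1,1)).reshape(h,w,3)
def onplane(n,uv,z):
    o,r=rays(n,uv);return o+r*((z-o[2])/r[:,2])[:,None]
def white(p,t=140):
    q=p.astype(int);return (q.min(2)>t)&(q.max(2)-q.min(2)<45)
def look(name):
    p,d=manip.capture(name);cv2.imwrite("/tmp/l.png",p[:,:,::-1]);return p,d,cloud(name,d)
def cart(P,p,px,ztop,r=28):
    "bar centre, heading of the tongue (deg) from the cloud around pixel px"
    m=np.zeros(P.shape[:2],bool);v,u=px[1],px[0];m[v-r:v+r,u-r:u+r]=1
    Z=P[:,:,2]; w=white(p,110)&m
    b=(w&(Z>ztop-.014)&(Z<ztop+.012)).astype(np.uint8)
    n,l,s,c=cv2.connectedComponentsWithStats(b)
    k=min(range(1,n),key=lambda i:np.hypot(*(c[i]-px))-s[i,4]*.2)
    X=P[l==k]; ctr=X[:,:2].mean(0); 
    _,_,V=np.linalg.svd(X[:,:2]-ctr);a=V[0]
    e=(X[:,:2]-ctr)@V.T; return ctr,np.degrees(np.arctan2(a[1],a[0])),np.ptp(e,axis=0),np.median(X[:,2]),len(X),c[k]
E
python3 - <<'E'
from h import *
np.set_printoptions(precision=4,suppress=True)
p=cv2.imread("pics/top0.png")[:,:,::-1];d=np.load("pics/top0.npy");P=cloud("top",d)
print("table z",[P[v,u,2].round(4) for u,v in((130,150),(280,240),(330,150),(200,190))])
for px,z in(((257,163),.072),((278,163),.072),((299,163),.072),((171,170),.064),((168,219),.064),((360,154),.064)):
    try:print(px,*cart(P,p,px,z))
    except Exception as e:print(px,e)
for u,v in((367,217),(230,163)):print(P[v,u])
a=cv2.resize(p[125:250,150:410][:,:,::-1],None,fx=3,fy=3,interpolation=cv2.INTER_CUBIC);cv2.imwrite("pics/c1.png",a)
E
```

```text
table z [np.float64(-0.0084), np.float64(0.0046), np.float64(0.0038), np.float64(0.0002)]
(257, 163) [0.6034 0.0326] 178.77038812602908 [0.0611 0.0143] 0.07243400818653623 85 [256.0706 160.8706]
(278, 163) [ 0.6036 -0.0429] 179.5132324150093 [0.0588 0.0146] 0.07173618604552823 88 [278.     160.6932]
(299, 163) [ 0.6041 -0.1185] 179.69600959821233 [0.0591 0.0164] 0.07169803896351468 89 [299.9213 160.4382]
(171, 170) [0.5735 0.3328] 158.46735133249854 [0.059  0.0167] 0.06412137252472361 90 [168.6778 170.2556]
(168, 219) [0.4164 0.3388] -172.3723979386675 [0.0561 0.0177] 0.0637582989891674 91 [166.5385 216.0879]
(360, 154) [ 0.6263 -0.3396] -163.46834168262586 [0.0595 0.0177] 0.06374004159017488 88 [363.1364 154.1364]
[ 0.4097 -0.3607  0.0104]
[0.5944 0.1217 0.0855]
```

View pics/c1.png

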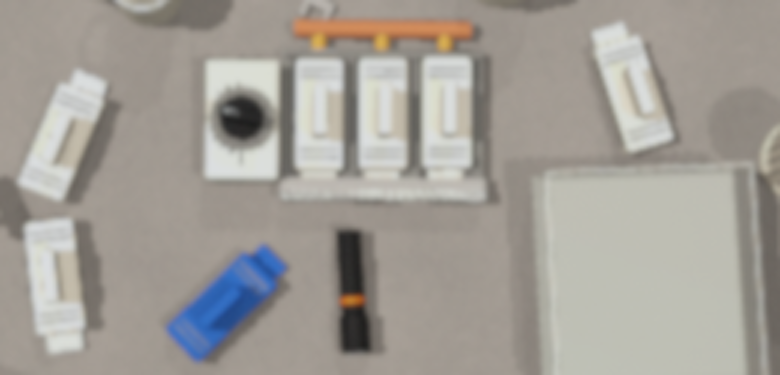

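The crop shows the tongue directions clearly. Free cartridges: left-upper has its tongue at upper right (87,80), left-lower at its bottom (65,345), right at upper left (605,35). All three bays are filled, with their tongues at the lip. First I turn the tool to the unit's yaw and start towards bay2.

Call:
apply_moves(
  commands=[
    {"spin": -0.1,"hand": 0.5},
    {"spin": -0.1,"hand": 0.5},
    {"spin": -0.1,"hand": 0.5},
    {"x": -29,"y": -27.6,"hand": 0.5},
    {"x": -29,"y": -27.6,"hand": 0.5},
    {"x": -29,"y": -27.6,"hand": 0.5},
    {"x": -29,"y": -27.6,"hand": 0.5},
    {"x": -29,"y": -27.6,"hand": 0.5},
    {"x": -29,"y": -27.6,"hand": 0.5},
    {"x": -29,"y": -27.6,"hand": 0.5},
    {"x": -29,"y": -27.6,"hand": 0.5},
    {"x": -29,"y": -27.6,"hand": 0.5},
  ],
)

```text
schema error: expected keys x, y, z, spin, hand
```

```bash
cat >> h.py <<'E'
def go(x,y,z,yaw):
    "shift (mm, tool axes, after the spin) and spin that bring the tool to the pose"
    s=manip.sense();R=s["tcp_rot"];t=s["tool_pos"];y0=np.degrees(np.arctan2(R[1,0],R[0,0]))
    sp=-np.radians((yaw-y0+180)%360-180)
    a=np.radians(yaw);X=np.array([np.cos(a),np.sin(a),0]);Z=np.array([0,0,-1.]);Y=np.cross(Z,X)
    D=np.array([x,y,z])-t;print("at",t.round(4),"yaw",y0.round(2),"j6",s["joint_pos"][5].round(3),"j1",s["joint_pos"][0].round(3),"| shift",(1000*np.array([D@X,D@Y,D@Z])).round(1),"spin",round(sp,3),"or",round(sp-np.sign(sp)*2*np.pi,3),"w",s["gripper_width"].round(4),"F",s["contact_force"].round(1),"t",round(s["clock"],1))
E
python3 - <<'E'
from h import *
go(.615,.033,.15,179.3)
print(onplane("top",[(330,181),(401,180),(331,254),(405,254)],.08).round(3))
E
```

```text
Traceback (most recent call last):
  File "h.py", line 32, in go
    D=np.array([x,y,z])-t;print("at",t.round(4),"yaw",y0.round(2),"j6",s["joint_pos"][5].round(3),"j1",s["joint_pos"][0].round(3),"| shift",(1000*np.array([D@X,D@Y,D@Z])).round(1),"spin",round(sp,3),"or",round(sp-np.sign(sp)*2*np.pi,3),"w",s["gripper_width"].round(4),"F",s["contact_force"].round(1),"t",round(s["clock"],1))
                                                                                                                                                                                                                                                ^^^^^^^^^^^^^^^^^^^^^^^^
AttributeError: 'float' object has no attribute 'round'
```

All keys are required in each row.

Call:
apply_moves(
  commands=[
    {"x": 0,"y": 0,"z": 0,"spin": -0.1,"hand": 0.5},
    {"x": 0,"y": 0,"z": 0,"spin": -0.1,"hand": 0.5},
    {"x": 0,"y": 0,"z": 0,"spin": -0.1,"hand": 0.5},
    {"x": -29,"y": -27.6,"z": 0,"spin": 0,"hand": 0.5},
    {"x": -29,"y": -27.6,"z": 0,"spin": 0,"hand": 0.5},
    {"x": -29,"y": -27.6,"z": 0,"spin": 0,"hand": 0.5},
    {"x": -29,"y": -27.6,"z": 0,"spin": 0,"hand": 0.5},
    {"x": -29,"y": -27.6,"z": 0,"spin": 0,"hand": 0.5},
    {"x": -29,"y": -27.6,"z": 0,"spin": 0,"hand": 0.5},
    {"x": -29,"y": -27.6,"z": 0,"spin": 0,"hand": 0.5},
    {"x": -29,"y": -27.6,"z": 0,"spin": 0,"hand": 0.5},
    {"x": -29,"y": -27.6,"z": 0,"spin": 0,"hand": 0.5},
  ],
)

```text
clock: 1.1
tool_pos: [0.4125, 0.2222, 0.231]
tcp_rot: [[-1.0, 0.013, -0.001], [0.013, 1.0, -0.0], [0.001, -0.0, -1.0]]
contact_force: [0.8, -0.0, -0.4]
gripper_width: 0.0429
```

```bash
sed -i 's/s\["gripper_width"\].round(4)/round(float(s["gripper_width"]),4)/' h.py
python3 - <<'E'
from h import *
go(.615,.033,.15,179.3)
print(onplane("top",[(330,181),(401,180),(331,254),(405,254)],.08).round(3))
E
```

```text
at [0.4125 0.2222 0.231 ] yaw 179.27 j6 0.507 j1 0.494 | shift [-204.8 -186.7   81. ] spin -0.001 or 6.283 w 0.0429 F [ 0.8 -0.  -0.4] t 1.1
[[ 0.531 -0.219  0.08 ]
 [ 0.533 -0.463  0.08 ]
 [ 0.284 -0.217  0.08 ]
 [ 0.282 -0.467  0.08 ]]
```

Call:
apply_moves(
  commands=[
    {"x": -29.3,"y": -26.7,"z": 11.6,"spin": 0,"hand": 0.5},
    {"x": -29.3,"y": -26.7,"z": 11.6,"spin": 0,"hand": 0.5},
    {"x": -29.3,"y": -26.7,"z": 11.6,"spin": 0,"hand": 0.5},
    {"x": -29.3,"y": -26.7,"z": 11.6,"spin": 0,"hand": 0.5},
    {"x": -29.3,"y": -26.7,"z": 11.6,"spin": 0,"hand": 0.5},
    {"x": -29.3,"y": -26.7,"z": 11.6,"spin": 0,"hand": 0.5},
    {"x": -29.3,"y": -26.7,"z": 11.6,"spin": 0,"hand": 0.5},
    {"x": 0,"y": 0,"z": 30,"spin": 0,"hand": 0.5},
    {"x": 0,"y": 0,"z": 30,"spin": 0,"hand": 0.5},
    {"x": 0,"y": 0,"z": 24,"spin": 0,"hand": 0.5},
    {"x": 0,"y": 0,"z": 20,"spin": 0,"hand": 0.5},
    {"x": 0,"y": 0,"z": 0,"spin": 0,"hand": 0.5},
  ],
)

```text
clock: 2.1
tool_pos: [0.6099, 0.034, 0.0402]
tcp_rot: [[-1.0, 0.013, -0.011], [0.013, 1.0, -0.001], [0.011, -0.001, -1.0]]
contact_force: [-0.5, 0.4, -0.1]
gripper_width: 0.0429
```

Call:
apply_moves(
  commands=[
    {"x": 0,"y": 0,"z": 0,"spin": 0,"hand": 0},
    {"x": 0,"y": 0,"z": 0,"spin": 0,"hand": 0},
    {"x": 0,"y": 0,"z": 0,"spin": 0,"hand": 0},
    {"x": 0,"y": 0,"z": 0,"spin": 0,"hand": 0},
    {"x": 0,"y": 0,"z": 0,"spin": 0,"hand": 0},
    {"x": 0,"y": 0,"z": 0,"spin": 0,"hand": 0},
  ],
)

```text
clock: 2.6
tool_pos: [0.6153, 0.0346, 0.0475]
tcp_rot: [[-1.0, 0.013, 0.003], [0.013, 1.0, 0.0], [-0.003, 0.0, -1.0]]
contact_force: [0.2, 0.1, 1.6]
gripper_width: 0.015
```

Call:
apply_moves(
  commands=[
    {"x": 0,"y": 0,"z": -3,"spin": 0,"hand": 0},
    {"x": 0,"y": 0,"z": -3,"spin": 0,"hand": 0},
    {"x": 0,"y": 0,"z": -3,"spin": 0,"hand": 0},
    {"x": 0,"y": 0,"z": -3,"spin": 0,"hand": 0},
    {"x": 0,"y": 0,"z": -3,"spin": 0,"hand": 0},
    {"x": 0,"y": 0,"z": -3,"spin": 0,"hand": 0},
    {"x": 0,"y": 0,"z": 0,"spin": 0,"hand": 0},
  ],
)

```text
clock: 3.18
tool_pos: [0.6109, 0.0344, 0.0619]
tcp_rot: [[-1.0, 0.013, -0.008], [0.013, 1.0, -0.0], [0.008, -0.0, -1.0]]
contact_force: [-4.7, -0.2, -12.8]
gripper_width: 0.0147
```

```bash
python3 - <<'E'
from h import *
p,d,P=look("side");cv2.imwrite("pics/s1.png",cv2.resize(p[170:260,225:345][:,:,::-1],None,fx=5,fy=5,interpolation=cv2.INTER_CUBIC))
s=manip.sense();print(s["contact_force"],s["wrist_torque"],s["tool_pos"])
E
```

```text
[ -4.13383479  -0.17126698 -11.65391373] [-0.05139224  0.38456027 -0.0046644 ] [0.61108052 0.03439231 0.06184377]
```

View pics/s1.png

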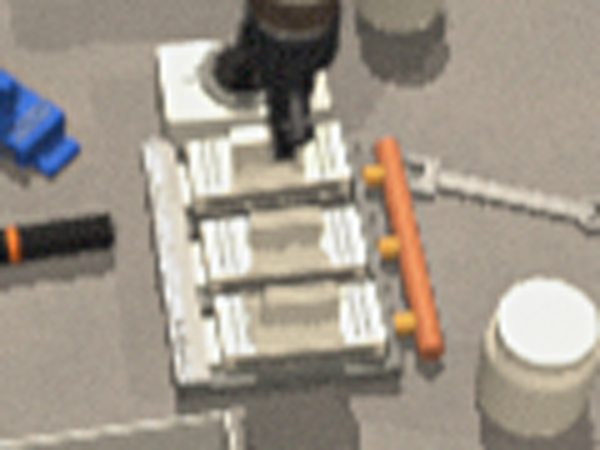

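The side crop shows the gripped cartridge in bay2 (its tail near (345,170)) tipping tail-up, with the tongue still under the lip. I check the height of the orange rail before pulling back.

```bash
python3 - <<'E'
from h import *
for n in("top","side"):
    p=cv2.imread(f"pics/{n}0.png")[:,:,::-1].astype(int);P=cloud(n,np.load(f"pics/{n}0.npy"))
    o=(p[:,:,0]>p[:,:,2]+70)&(abs(P[:,:,1]+.04)<.15)&(abs(P[:,:,0]-.7)<.08)
    X=P[o];print(n,len(X),np.percentile(X,[3,50,97],axis=0).round(3).tolist())
E
```

```text
top 376 [[0.686, -0.141, 0.012], [0.704, -0.048, 0.023], [0.715, 0.052, 0.031]]
side 262 [[0.683, -0.143, 0.009], [0.701, -0.046, 0.023], [0.715, 0.055, 0.032]]
```

Call:
apply_moves(
  commands=[
    {"x": 0,"y": 0,"z": -3,"spin": 0,"hand": 0},
    {"x": 0,"y": 0,"z": -2,"spin": 0,"hand": 0},
    {"x": -4,"y": 0,"z": 0,"spin": 0,"hand": 0},
    {"x": -4,"y": 0,"z": 0,"spin": 0,"hand": 0},
    {"x": -4,"y": 0,"z": 0,"spin": 0,"hand": 0},
    {"x": -4,"y": 0,"z": 0,"spin": 0,"hand": 0},
    {"x": -2,"y": 0,"z": -2,"spin": 0,"hand": 0},
    {"x": 0,"y": 0,"z": -5,"spin": 0,"hand": 0},
    {"x": 0,"y": 0,"z": -5,"spin": 0,"hand": 0},
    {"x": 0,"y": 0,"z": -8,"spin": 0,"hand": 0},
    {"x": 0,"y": 0,"z": 0,"spin": 0,"hand": 0},
  ],
)

```text
clock: 4.15
tool_pos: [0.6337, 0.0344, 0.0918]
tcp_rot: [[-1.0, 0.013, 0.004], [0.013, 1.0, 0.0], [-0.004, 0.0, -1.0]]
contact_force: [0.9, 0.7, -3.0]
gripper_width: 0.0149
```

```bash
python3 - <<'E'
from h import *
go(.41,-.262,.2,180)
s=manip.sense();print(s["wrist_torque"])
E
```

```text
at [0.6337 0.0344 0.0918] yaw 179.27 j6 0.067 j1 0.054 | shift [ 223.7 -296.4 -108.2] spin -0.013 or 6.27 w 0.0149 F [ 0.9  0.7 -3. ] t 4.2
[ 0.02520627 -0.0696724   0.03989536]
```

Call:
apply_moves(
  commands=[
    {"x": 0,"y": 0,"z": -25,"spin": 0,"hand": 0},
    {"x": 0,"y": 0,"z": -35,"spin": 0,"hand": 0},
    {"x": 10,"y": -13,"z": -35,"spin": 0,"hand": 0},
    {"x": 23,"y": -31,"z": -13,"spin": 0,"hand": 0},
    {"x": 23,"y": -31,"z": 0,"spin": 0,"hand": 0},
    {"x": 23,"y": -31,"z": 0,"spin": 0,"hand": 0},
    {"x": 23,"y": -31,"z": 0,"spin": 0,"hand": 0},
    {"x": 23,"y": -31,"z": 0,"spin": 0,"hand": 0},
    {"x": 23,"y": -31,"z": 0,"spin": 0,"hand": 0},
    {"x": 23,"y": -31,"z": 0,"spin": 0,"hand": 0},
    {"x": 23,"y": -31,"z": 0,"spin": 0,"hand": 0},
    {"x": 18,"y": -31,"z": 0,"spin": 0,"hand": 0},
  ],
)

```text
clock: 5.15
tool_pos: [0.4146, -0.256, 0.1978]
tcp_rot: [[-1.0, 0.013, 0.0], [0.013, 1.0, -0.001], [-0.0, -0.0, -1.0]]
contact_force: [0.2, -0.6, -3.2]
gripper_width: 0.0149
```

Call:
apply_moves(
  commands=[
    {"x": 0,"y": -8,"z": 0,"spin": 0,"hand": 0},
    {"x": 0,"y": 0,"z": 30,"spin": 0,"hand": 0},
    {"x": 0,"y": 0,"z": 35,"spin": 0,"hand": 0},
    {"x": 0,"y": 0,"z": 35,"spin": 0,"hand": 0},
    {"x": 0,"y": 0,"z": 22,"spin": 0,"hand": 0},
    {"x": 0,"y": 0,"z": 12,"spin": 0,"hand": 0},
    {"x": 0,"y": 0,"z": 0,"spin": 0,"hand": 0},
    {"x": 0,"y": 0,"z": 0,"spin": 0,"hand": 0.5},
    {"x": 0,"y": 0,"z": 0,"spin": 0,"hand": 0.5},
    {"x": 0,"y": 0,"z": 0,"spin": 0,"hand": 0.5},
    {"x": 0,"y": 0,"z": -25,"spin": 0,"hand": 0.5},
    {"x": 0,"y": 0,"z": -35,"spin": 0,"hand": 0.5},
  ],
)

```text
clock: 6.15
tool_pos: [0.4152, -0.2621, 0.1227]
tcp_rot: [[-1.0, 0.013, -0.003], [0.013, 1.0, 0.002], [0.003, 0.002, -1.0]]
contact_force: [0.3, -1.0, 0.0]
gripper_width: 0.0425
```

```bash
python3 - <<'E'
from h import *
go(.615,-.042,.17,179.4)
E
```

```text
at [ 0.4152 -0.2621  0.1227] yaw 179.27 j6 -0.55 j1 -0.563 | shift [-197.5  222.2  -47.3] spin -0.002 or 6.281 w 0.0425 F [ 0.3 -1.   0. ] t 6.2
```

Call:
apply_moves(
  commands=[
    {"x": 0,"y": 0,"z": -34,"spin": 0,"hand": 0.5},
    {"x": -10,"y": 12,"z": -25,"spin": 0,"hand": 0.5},
    {"x": -23,"y": 26,"z": 0,"spin": 0,"hand": 0.5},
    {"x": -25,"y": 28,"z": 0,"spin": 0,"hand": 0.5},
    {"x": -25,"y": 28,"z": 0,"spin": 0,"hand": 0.5},
    {"x": -25,"y": 28,"z": 0,"spin": 0,"hand": 0.5},
    {"x": -25,"y": 28,"z": 0,"spin": 0,"hand": 0.5},
    {"x": -25,"y": 28,"z": 0,"spin": 0,"hand": 0.5},
    {"x": -22,"y": 25,"z": 0,"spin": 0,"hand": 0.5},
    {"x": -12,"y": 13,"z": 0,"spin": 0,"hand": 0.5},
    {"x": -6,"y": 9,"z": 0,"spin": 0,"hand": 0.5},
    {"x": 0,"y": 0,"z": 0,"spin": 0,"hand": 0.5},
  ],
)

```text
clock: 7.15
tool_pos: [0.619, -0.0386, 0.1833]
tcp_rot: [[-1.0, 0.01, 0.003], [0.01, 1.0, 0.0], [-0.003, 0.0, -1.0]]
contact_force: [-0.5, -0.1, 0.1]
gripper_width: 0.0427
```

```bash
python3 - <<'E'
from h import *
go(.615,-.041,.047,179.4)
E
```

```text
at [ 0.619  -0.0386  0.1833] yaw 179.44 j6 -0.053 j1 -0.062 | shift [  3.9  -2.5 136.3] spin 0.001 or -6.283 w 0.0427 F [-0.5 -0.1  0.1] t 7.2
```

Call:
apply_moves(
  commands=[
    {"x": 2,"y": -1.5,"z": 25,"spin": 0,"hand": 0.5},
    {"x": 1,"y": -1,"z": 35,"spin": 0,"hand": 0.5},
    {"x": 0,"y": 0,"z": 33,"spin": 0,"hand": 0.5},
    {"x": 0,"y": 0,"z": 22,"spin": 0,"hand": 0.5},
    {"x": 0,"y": 0,"z": 14,"spin": 0,"hand": 0.5},
    {"x": 0,"y": 0,"z": 7,"spin": 0,"hand": 0.5},
    {"x": 0,"y": 0,"z": 0,"spin": 0,"hand": 0},
    {"x": 0,"y": 0,"z": 0,"spin": 0,"hand": 0},
    {"x": 0,"y": 0,"z": 0,"spin": 0,"hand": 0},
    {"x": 0,"y": 0,"z": 0,"spin": 0,"hand": 0},
    {"x": 0,"y": 0,"z": 0,"spin": 0,"hand": 0},
    {"x": 0,"y": 0,"z": 0,"spin": 0,"hand": 0},
  ],
)

```text
clock: 8.15
tool_pos: [0.6152, -0.0433, 0.0475]
tcp_rot: [[-1.0, 0.013, 0.002], [0.013, 1.0, -0.001], [-0.002, -0.001, -1.0]]
contact_force: [0.6, -0.7, 1.5]
gripper_width: 0.0148
```

Call:
apply_moves(
  commands=[
    {"x": 0,"y": 0,"z": -4,"spin": 0,"hand": 0},
    {"x": 0,"y": 0,"z": -4,"spin": 0,"hand": 0},
    {"x": 0,"y": 0,"z": -4,"spin": 0,"hand": 0},
    {"x": 0,"y": 0,"z": -4,"spin": 0,"hand": 0},
    {"x": 0,"y": 0,"z": -4,"spin": 0,"hand": 0},
    {"x": 0,"y": 0,"z": -3,"spin": 0,"hand": 0},
    {"x": -4,"y": 0,"z": 0,"spin": 0,"hand": 0},
    {"x": -4,"y": 0,"z": 0,"spin": 0,"hand": 0},
    {"x": -4,"y": 0,"z": 0,"spin": 0,"hand": 0},
    {"x": -4,"y": 0,"z": 0,"spin": 0,"hand": 0},
    {"x": -2,"y": 0,"z": -2,"spin": 0,"hand": 0},
    {"x": 0,"y": 0,"z": -5,"spin": 0,"hand": 0},
  ],
)

```text
clock: 9.15
tool_pos: [0.6334, -0.0433, 0.0765]
tcp_rot: [[-1.0, 0.013, 0.001], [0.013, 1.0, -0.0], [-0.001, -0.0, -1.0]]
contact_force: [-0.1, -0.9, -4.3]
gripper_width: 0.0147
```

Call:
apply_moves(
  commands=[
    {"x": 0,"y": 0,"z": -20,"spin": 0,"hand": 0},
    {"x": 0,"y": 0,"z": -35,"spin": 0,"hand": 0},
    {"x": 8,"y": -10,"z": -38,"spin": 0,"hand": 0},
    {"x": 20,"y": -27,"z": -27,"spin": 0,"hand": 0},
    {"x": 24,"y": -33,"z": 0,"spin": 0,"hand": 0},
    {"x": 24,"y": -33,"z": 0,"spin": 0,"hand": 0},
    {"x": 24,"y": -33,"z": 0,"spin": 0,"hand": 0},
    {"x": 24,"y": -33,"z": 0,"spin": 0,"hand": 0},
    {"x": 24,"y": -33,"z": 0,"spin": 0,"hand": 0},
    {"x": 24,"y": -33,"z": 0,"spin": 0,"hand": 0},
    {"x": 24,"y": -33,"z": 0,"spin": 0,"hand": 0},
    {"x": 22,"y": -31,"z": 0,"spin": 0,"hand": 0},
  ],
)

```text
clock: 10.15
tool_pos: [0.4098, -0.3402, 0.1966]
tcp_rot: [[-1.0, 0.013, 0.002], [0.013, 1.0, -0.002], [-0.002, -0.002, -1.0]]
contact_force: [1.1, -0.3, -3.8]
gripper_width: 0.0147
```

Call:
apply_moves(
  commands=[
    {"x": 0,"y": 0,"z": 15,"spin": 0,"hand": 0},
    {"x": 0,"y": 0,"z": 30,"spin": 0,"hand": 0},
    {"x": 0,"y": 0,"z": 36,"spin": 0,"hand": 0},
    {"x": 0,"y": 0,"z": 30,"spin": 0,"hand": 0},
    {"x": 0,"y": 0,"z": 15,"spin": 0,"hand": 0},
    {"x": 0,"y": 0,"z": 7,"spin": 0,"hand": 0},
    {"x": 0,"y": 0,"z": 0,"spin": 0,"hand": 0},
    {"x": 0,"y": 0,"z": 0,"spin": 0,"hand": 0.5},
    {"x": 0,"y": 0,"z": 0,"spin": 0,"hand": 0.5},
    {"x": 0,"y": 0,"z": 0,"spin": 0,"hand": 0.5},
    {"x": 0,"y": 0,"z": -25,"spin": 0,"hand": 0.5},
    {"x": 0,"y": 0,"z": -35,"spin": 0,"hand": 0.5},
  ],
)

```text
clock: 11.15
tool_pos: [0.4099, -0.3374, 0.1215]
tcp_rot: [[-1.0, 0.013, -0.003], [0.013, 1.0, 0.003], [0.003, 0.003, -1.0]]
contact_force: [0.2, 0.8, 1.2]
gripper_width: 0.0427
```

```bash
python3 - <<'E'
from h import *
go(.615,-.117,.18,179.4)
E
```

```text
at [ 0.4099 -0.3374  0.1215] yaw 179.28 j6 -0.676 j1 -0.689 | shift [-202.8  222.5  -58.5] spin -0.002 or 6.281 w 0.0427 F [0.2 0.8 1.2] t 11.2
```

Call:
apply_moves(
  commands=[
    {"x": 0,"y": 0,"z": -34,"spin": 0,"hand": 0.5},
    {"x": -10,"y": 12,"z": -20,"spin": 0,"hand": 0.5},
    {"x": -23,"y": 26,"z": 0,"spin": 0,"hand": 0.5},
    {"x": -25,"y": 28,"z": 0,"spin": 0,"hand": 0.5},
    {"x": -25,"y": 28,"z": 0,"spin": 0,"hand": 0.5},
    {"x": -25,"y": 28,"z": 0,"spin": 0,"hand": 0.5},
    {"x": -25,"y": 28,"z": 0,"spin": 0,"hand": 0.5},
    {"x": -25,"y": 28,"z": 0,"spin": 0,"hand": 0.5},
    {"x": -22,"y": 24,"z": 0,"spin": 0,"hand": 0.5},
    {"x": -12,"y": 13,"z": 0,"spin": 0,"hand": 0.5},
    {"x": -6,"y": 8,"z": 0,"spin": 0,"hand": 0.5},
    {"x": 0,"y": 0,"z": 0,"spin": 0,"hand": 0.5},
  ],
)

```text
clock: 12.15
tool_pos: [0.6137, -0.1163, 0.1774]
tcp_rot: [[-1.0, 0.01, 0.003], [0.01, 1.0, -0.0], [-0.003, -0.0, -1.0]]
contact_force: [-0.7, -0.8, 0.3]
gripper_width: 0.0424
```

```bash
python3 - <<'E'
from h import *
go(.615,-.118,.047,179.4)
E
```

```text
at [ 0.6137 -0.1163  0.1774] yaw 179.44 j6 -0.178 j1 -0.187 | shift [ -1.3  -1.7 130.4] spin 0.001 or -6.282 w 0.0424 F [-0.7 -0.8  0.3] t 12.2
```

Call:
apply_moves(
  commands=[
    {"x": 0,"y": 0,"z": 25,"spin": 0,"hand": 0.5},
    {"x": 0,"y": 0,"z": 35,"spin": 0,"hand": 0.5},
    {"x": 0,"y": 0,"z": 30,"spin": 0,"hand": 0.5},
    {"x": 0,"y": 0,"z": 20,"spin": 0,"hand": 0.5},
    {"x": 0,"y": 0,"z": 13,"spin": 0,"hand": 0.5},
    {"x": 0,"y": 0,"z": 7,"spin": 0,"hand": 0.5},
    {"x": 0,"y": 0,"z": 0,"spin": 0,"hand": 0},
    {"x": 0,"y": 0,"z": 0,"spin": 0,"hand": 0},
    {"x": 0,"y": 0,"z": 0,"spin": 0,"hand": 0},
    {"x": 0,"y": 0,"z": 0,"spin": 0,"hand": 0},
    {"x": 0,"y": 0,"z": 0,"spin": 0,"hand": 0},
    {"x": 0,"y": 0,"z": 0,"spin": 0,"hand": 0},
  ],
)

```text
clock: 13.15
tool_pos: [0.6128, -0.1185, 0.0474]
tcp_rot: [[-1.0, 0.013, 0.002], [0.013, 1.0, -0.001], [-0.002, -0.001, -1.0]]
contact_force: [-0.4, -0.7, 1.5]
gripper_width: 0.0146
```

Call:
apply_moves(
  commands=[
    {"x": 0,"y": 0,"z": -4,"spin": 0,"hand": 0},
    {"x": 0,"y": 0,"z": -4,"spin": 0,"hand": 0},
    {"x": 0,"y": 0,"z": -4,"spin": 0,"hand": 0},
    {"x": 0,"y": 0,"z": -4,"spin": 0,"hand": 0},
    {"x": 0,"y": 0,"z": -4,"spin": 0,"hand": 0},
    {"x": 0,"y": 0,"z": -3,"spin": 0,"hand": 0},
    {"x": -4,"y": 0,"z": 0,"spin": 0,"hand": 0},
    {"x": -4,"y": 0,"z": 0,"spin": 0,"hand": 0},
    {"x": -4,"y": 0,"z": 0,"spin": 0,"hand": 0},
    {"x": -4,"y": 0,"z": 0,"spin": 0,"hand": 0},
    {"x": -2,"y": 0,"z": -2,"spin": 0,"hand": 0},
    {"x": 0,"y": 0,"z": -5,"spin": 0,"hand": 0},
  ],
)

```text
clock: 14.15
tool_pos: [0.6309, -0.1183, 0.0765]
tcp_rot: [[-1.0, 0.013, 0.001], [0.013, 1.0, -0.0], [-0.001, -0.0, -1.0]]
contact_force: [-0.7, -0.7, -3.9]
gripper_width: 0.0151
```

Call:
apply_moves(
  commands=[
    {"x": 0,"y": 0,"z": -20,"spin": 0,"hand": 0},
    {"x": 0,"y": 0,"z": -35,"spin": 0,"hand": 0},
    {"x": 8,"y": -10,"z": -38,"spin": 0,"hand": 0},
    {"x": 20,"y": -27,"z": -27,"spin": 0,"hand": 0},
    {"x": 24,"y": -33,"z": 0,"spin": 0,"hand": 0},
    {"x": 24,"y": -33,"z": 0,"spin": 0,"hand": 0},
    {"x": 24,"y": -33,"z": 0,"spin": 0,"hand": 0},
    {"x": 24,"y": -33,"z": 0,"spin": 0,"hand": 0},
    {"x": 24,"y": -33,"z": 0,"spin": 0,"hand": 0},
    {"x": 24,"y": -33,"z": 0,"spin": 0,"hand": 0},
    {"x": 24,"y": -33,"z": 0,"spin": 0,"hand": 0},
    {"x": 19,"y": -30,"z": 0,"spin": 0,"hand": 0},
  ],
)

```text
clock: 15.15
tool_pos: [0.41, -0.4145, 0.1966]
tcp_rot: [[-1.0, 0.014, 0.001], [0.014, 1.0, -0.002], [-0.001, -0.001, -1.0]]
contact_force: [1.5, -0.4, -3.7]
gripper_width: 0.0148
```

Call:
apply_moves(
  commands=[
    {"x": 0,"y": 0,"z": 15,"spin": 0,"hand": 0},
    {"x": 0,"y": 0,"z": 30,"spin": 0,"hand": 0},
    {"x": 0,"y": 0,"z": 36,"spin": 0,"hand": 0},
    {"x": 0,"y": 0,"z": 30,"spin": 0,"hand": 0},
    {"x": 0,"y": 0,"z": 15,"spin": 0,"hand": 0},
    {"x": 0,"y": 0,"z": 7,"spin": 0,"hand": 0},
    {"x": 0,"y": 0,"z": 0,"spin": 0,"hand": 0},
    {"x": 0,"y": 0,"z": 0,"spin": 0,"hand": 0.5},
    {"x": 0,"y": 0,"z": 0,"spin": 0,"hand": 0.5},
    {"x": 0,"y": 0,"z": 0,"spin": 0,"hand": 0.5},
    {"x": 0,"y": 0,"z": -25,"spin": 0,"hand": 0.5},
    {"x": 0,"y": 0,"z": -35,"spin": 0,"hand": 0.5},
  ],
)

```text
clock: 16.15
tool_pos: [0.4107, -0.4113, 0.1214]
tcp_rot: [[-1.0, 0.013, -0.003], [0.013, 1.0, 0.003], [0.003, 0.003, -1.0]]
contact_force: [0.1, -0.6, 0.0]
gripper_width: 0.0427
```

Call:
apply_moves(
  commands=[
    {"x": 0,"y": 0,"z": -38,"spin": 0,"hand": 0.5},
    {"x": 0,"y": 0,"z": -34,"spin": 0,"hand": 0.5},
    {"x": 0,"y": 0,"z": -10,"spin": 0,"hand": 0.5},
    {"x": 0,"y": 0,"z": 0,"spin": 0,"hand": 0.5},
  ],
)

```text
clock: 16.48
tool_pos: [0.4143, -0.4149, 0.2107]
tcp_rot: [[-1.0, 0.013, 0.009], [0.013, 1.0, -0.009], [-0.009, -0.009, -1.0]]
contact_force: [-0.0, 0.9, 0.3]
gripper_width: 0.0427
```

```bash
python3 - <<'E'
from h import *
np.set_printoptions(precision=4,suppress=True)
p,d,P=look("top");cv2.imwrite("pics/top1.png",cv2.resize(p[125:265,150:450][:,:,::-1],None,fx=2.6,fy=2.6,interpolation=cv2.INTER_CUBIC))
for px in((171,170),(168,219),(360,154)):
    try:print(px,*cart(P,p,px,.064,38))
    except Exception as e:print(px,e)
go(.62,-.34,.15,196.5)
E
```

```text
(171, 170) [0.5735 0.3327] 158.08546735692292 [0.0589 0.0178] 0.06241773334655698 93 [168.7419 170.3011]
(168, 219) [0.4167 0.3392] -173.0529788852412 [0.0562 0.0164] 0.06378130892699774 86 [166.3837 216.0116]
(360, 154) [ 0.6258 -0.3394] -164.2115814320081 [0.0586 0.0174] 0.06374083268777442 93 [363.0753 154.2796]
at [ 0.4132 -0.4138  0.2075] yaw 179.27 j6 -0.773 j1 -0.786 | shift [-219.3   12.    57.5] spin -0.301 or 5.982 w 0.0427 F [-0.3  0.  -0.9] t 16.5
```

View pics/top1.png

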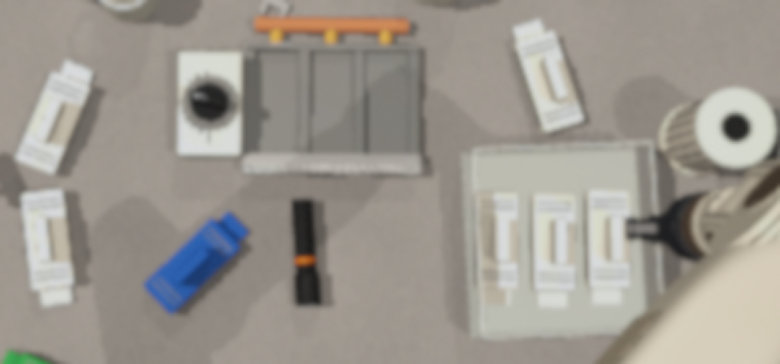

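The top view shows three empty bays and three cartridges in the tub, crop (500,240), (553,240) and (607,240). The fresh ones have not moved. I take the right one (crop (548,75)) first.

Call:
apply_moves(
  commands=[
    {"x": 0,"y": 0,"z": 0,"spin": -0.098,"hand": 0.5},
    {"x": 0,"y": 0,"z": 0,"spin": -0.098,"hand": 0.5},
    {"x": 0,"y": 0,"z": 0,"spin": -0.1,"hand": 0.5},
    {"x": -20,"y": 1,"z": 0,"spin": 0,"hand": 0.5},
    {"x": -32,"y": 2,"z": 0,"spin": 0,"hand": 0.5},
    {"x": -32,"y": 2,"z": 0,"spin": 0,"hand": 0.5},
    {"x": -32,"y": 2,"z": 0,"spin": 0,"hand": 0.5},
    {"x": -32,"y": 2,"z": 0,"spin": 0,"hand": 0.5},
    {"x": -30,"y": 2,"z": 10,"spin": 0,"hand": 0.5},
    {"x": -22,"y": 1,"z": 20,"spin": 0,"hand": 0.5},
    {"x": -13,"y": 0,"z": 20,"spin": 0,"hand": 0.5},
    {"x": 0,"y": 0,"z": 0,"spin": 0,"hand": 0.5},
  ],
)

```text
clock: 17.53
tool_pos: [0.6125, -0.3378, 0.1457]
tcp_rot: [[-0.959, -0.283, -0.01], [-0.283, 0.959, 0.006], [0.008, 0.009, -1.0]]
contact_force: [-1.0, 0.5, -0.6]
gripper_width: 0.0428
```

```bash
python3 - <<'E'
from h import *
go(.6145,-.3428,.039,196.1)
E
```

```text
at [ 0.6125 -0.3378  0.1457] yaw -163.56 j6 -0.791 j1 -0.504 | shift [ -0.5  -5.3 106.7] spin 0.006 or -6.277 w 0.0428 F [-1.   0.5 -0.6] t 17.5
```

Call:
apply_moves(
  commands=[
    {"x": 0,"y": -2,"z": 25,"spin": 0,"hand": 0.5},
    {"x": 0,"y": -1,"z": 30,"spin": 0,"hand": 0.5},
    {"x": 0,"y": 0,"z": 25,"spin": 0,"hand": 0.5},
    {"x": 0,"y": 0,"z": 15,"spin": 0,"hand": 0.5},
    {"x": 0,"y": 0,"z": 8,"spin": 0,"hand": 0.5},
    {"x": 0,"y": 0,"z": 4,"spin": 0,"hand": 0.5},
    {"x": 0,"y": 0,"z": 0,"spin": 0,"hand": 0.5},
    {"x": 0,"y": 0,"z": 0,"spin": 0,"hand": 0},
    {"x": 0,"y": 0,"z": 0,"spin": 0,"hand": 0},
    {"x": 0,"y": 0,"z": 0,"spin": 0,"hand": 0},
    {"x": 0,"y": 0,"z": 0,"spin": 0,"hand": 0},
    {"x": 0,"y": 0,"z": 0,"spin": 0,"hand": 0},
  ],
)

```text
clock: 18.53
tool_pos: [0.6147, -0.3447, 0.0491]
tcp_rot: [[-0.96, -0.28, 0.002], [-0.28, 0.96, -0.001], [-0.002, -0.002, -1.0]]
contact_force: [-1.4, 2.0, 5.6]
gripper_width: 0.0144
```

```bash
python3 - <<'E'
from h import *
go(.6145,-.3428,.039,196.1)
E
```

```text
at [ 0.6147 -0.3447  0.0491] yaw -163.77 j6 -0.794 j1 -0.511 | shift [-0.3  1.9 10.1] spin 0.002 or -6.281 w 0.0144 F [-1.4  2.   5.6] t 18.5
```

Call:
apply_moves(
  commands=[
    {"x": 0,"y": 0,"z": 0,"spin": 0,"hand": 0.4},
    {"x": 0,"y": 0,"z": 0,"spin": 0,"hand": 0.4},
    {"x": 0,"y": 0,"z": 4,"spin": 0,"hand": 0.4},
    {"x": 0,"y": 0,"z": 4,"spin": 0,"hand": 0.4},
    {"x": 0,"y": 0,"z": 0,"spin": 0,"hand": 0.4},
    {"x": 0,"y": 0,"z": 0,"spin": 0,"hand": 0},
    {"x": 0,"y": 0,"z": 0,"spin": 0,"hand": 0},
    {"x": 0,"y": 0,"z": 0,"spin": 0,"hand": 0},
    {"x": 0,"y": 0,"z": 0,"spin": 0,"hand": 0},
    {"x": 0,"y": 0,"z": 0,"spin": 0,"hand": 0},
  ],
)

```text
clock: 19.37
tool_pos: [0.6136, -0.3443, 0.0388]
tcp_rot: [[-0.96, -0.279, -0.001], [-0.279, 0.96, 0.0], [0.001, 0.001, -1.0]]
contact_force: [0.3, 0.3, -2.5]
gripper_width: 0.015
```

Call:
apply_moves(
  commands=[
    {"x": 0,"y": 0,"z": -15,"spin": 0,"hand": 0},
    {"x": 3,"y": 0,"z": -35,"spin": 0,"hand": 0},
    {"x": 6,"y": 0,"z": -35,"spin": 0,"hand": 0},
    {"x": 6,"y": 0,"z": -25,"spin": 0,"hand": 0},
    {"x": 0,"y": 0,"z": 0,"spin": 0.12,"hand": 0},
    {"x": 0,"y": 0,"z": 0,"spin": 0.12,"hand": 0},
    {"x": 0,"y": 0,"z": 0,"spin": 0.12,"hand": 0},
    {"x": 0,"y": 0,"z": 0,"spin": 0.12,"hand": 0},
    {"x": 0,"y": 0,"z": 0,"spin": 0.12,"hand": 0},
    {"x": 0,"y": 0,"z": 0,"spin": 0.12,"hand": 0},
    {"x": 0,"y": 0,"z": 0,"spin": 0.12,"hand": 0},
    {"x": 0,"y": 0,"z": 0,"spin": 0.12,"hand": 0},
  ],
)

```text
clock: 20.37
tool_pos: [0.5992, -0.3485, 0.1488]
tcp_rot: [[-0.776, 0.631, -0.001], [0.631, 0.776, 0.0], [0.001, -0.0, -1.0]]
contact_force: [-0.8, 1.1, -3.4]
gripper_width: 0.015
```

Call:
apply_moves(
  commands=[
    {"x": 0,"y": 0,"z": 0,"spin": 0.12,"hand": 0},
    {"x": 0,"y": 0,"z": 0,"spin": 0.12,"hand": 0},
    {"x": 0,"y": 0,"z": 0,"spin": 0.12,"hand": 0},
    {"x": 0,"y": 0,"z": 0,"spin": 0.12,"hand": 0},
    {"x": 0,"y": 0,"z": 0,"spin": 0.12,"hand": 0},
    {"x": 0,"y": 0,"z": 0,"spin": 0.12,"hand": 0},
    {"x": 0,"y": 0,"z": 0,"spin": 0.12,"hand": 0},
    {"x": 0,"y": 0,"z": 0,"spin": 0.12,"hand": 0},
    {"x": 0,"y": 0,"z": 0,"spin": 0.12,"hand": 0},
    {"x": 0,"y": 0,"z": 0,"spin": 0.12,"hand": 0},
    {"x": 0,"y": 0,"z": 0,"spin": 0.12,"hand": 0},
    {"x": 0,"y": 0,"z": 0,"spin": 0.12,"hand": 0},
  ],
)

```text
clock: 21.37
tool_pos: [0.5993, -0.3485, 0.1488]
tcp_rot: [[0.524, 0.851, -0.001], [0.851, -0.524, 0.001], [0.0, -0.001, -1.0]]
contact_force: [0.2, -0.6, -2.3]
gripper_width: 0.0152
```

```bash
python3 - <<'E'
from h import *
go(.637,-.1185,.12,-.6)
E
```

```text
at [ 0.5993 -0.3485  0.1488] yaw 58.37 j6 1.596 j1 -0.527 | shift [  35.3 -230.4   28.8] spin 1.029 or -5.254 w 0.0152 F [ 0.2 -0.6 -2.3] t 21.4
```

Call:
apply_moves(
  commands=[
    {"x": 0,"y": 0,"z": 0,"spin": 0.12,"hand": 0},
    {"x": 0,"y": 0,"z": 0,"spin": 0.12,"hand": 0},
    {"x": 0,"y": 0,"z": 0,"spin": 0.12,"hand": 0},
    {"x": 0,"y": 0,"z": 0,"spin": 0.12,"hand": 0},
    {"x": 0,"y": 0,"z": 0,"spin": 0.12,"hand": 0},
    {"x": 0,"y": 0,"z": 0,"spin": 0.12,"hand": 0},
    {"x": 0,"y": 0,"z": 0,"spin": 0.12,"hand": 0},
    {"x": 0,"y": 0,"z": 0,"spin": 0.12,"hand": 0},
    {"x": 0,"y": 0,"z": 0,"spin": 0.069,"hand": 0},
    {"x": 3,"y": -20,"z": 0,"spin": 0,"hand": 0},
    {"x": 5,"y": -35,"z": 0,"spin": 0,"hand": 0},
    {"x": 5,"y": -35,"z": 0,"spin": 0,"hand": 0},
  ],
)

```text
clock: 22.37
tool_pos: [0.6124, -0.259, 0.1486]
tcp_rot: [[1.0, -0.007, -0.0], [-0.007, -1.0, 0.0], [-0.0, -0.0, -1.0]]
contact_force: [1.2, -0.2, -3.3]
gripper_width: 0.015
```

Call:
apply_moves(
  commands=[
    {"x": 6,"y": -36,"z": 0,"spin": 0,"hand": 0},
    {"x": 6,"y": -36,"z": 0,"spin": 0,"hand": 0},
    {"x": 5,"y": -30,"z": 0,"spin": 0,"hand": 0},
    {"x": 3,"y": -22,"z": 0,"spin": 0,"hand": 0},
    {"x": 0,"y": -12,"z": 0,"spin": 0,"hand": 0},
    {"x": 0,"y": -4,"z": 0,"spin": 0,"hand": 0},
    {"x": 0,"y": 0,"z": 0,"spin": 0,"hand": 0},
    {"x": 0,"y": 0,"z": 0,"spin": 0,"hand": 0},
  ],
)

```text
clock: 23.03
tool_pos: [0.6333, -0.1201, 0.1492]
tcp_rot: [[1.0, -0.005, -0.0], [-0.005, -1.0, -0.001], [-0.0, 0.001, -1.0]]
contact_force: [0.1, -1.0, -3.2]
gripper_width: 0.015
```

```bash
python3 - <<'E'
from h import *
go(.631,-.1185,.08,-.6)
p,d,P=look("side");cv2.imwrite("pics/s2.png",cv2.resize(p[150:270,225:365][:,:,::-1],None,fx=5,fy=5,interpolation=cv2.INTER_CUBIC))
E
```

```text
at [ 0.6333 -0.1201  0.1492] yaw -0.3 j6 2.96 j1 -0.187 | shift [-2.3 -1.5 69.2] spin 0.005 or -6.278 w 0.015 F [ 0.1 -1.  -3.2] t 23.0
```

View pics/s2.png

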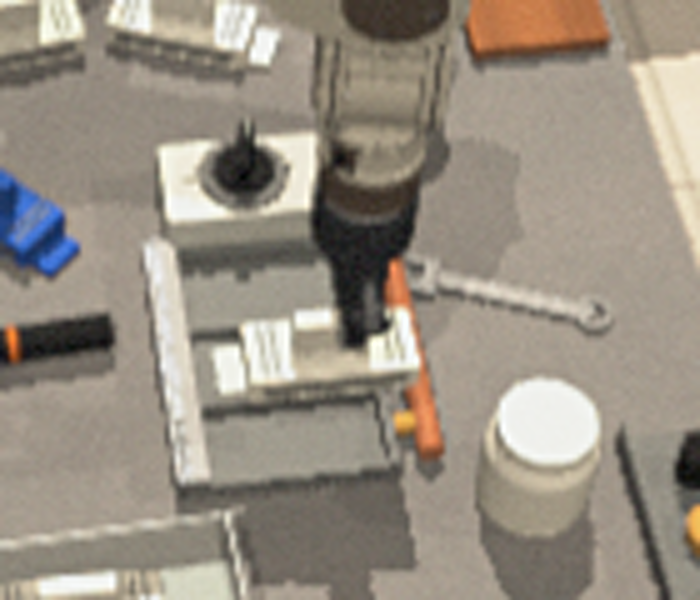

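The side crop shows the cartridge held level over bay0. Its tongue at (230,370) is clear of the lip and faces it. I lower its tail onto the sill so that the nose tips down.

Call:
apply_moves(
  commands=[
    {"x": -1,"y": -1,"z": 20,"spin": 0,"hand": 0},
    {"x": 0,"y": 0,"z": 25,"spin": 0,"hand": 0},
    {"x": 0,"y": 0,"z": 18,"spin": 0,"hand": 0},
    {"x": 0,"y": 0,"z": 10,"spin": 0,"hand": 0},
    {"x": 0,"y": 0,"z": 6,"spin": 0,"hand": 0},
    {"x": 0,"y": 0,"z": 4,"spin": 0,"hand": 0},
    {"x": 0,"y": 0,"z": 3,"spin": 0,"hand": 0},
    {"x": 0,"y": 0,"z": 3,"spin": 0,"hand": 0},
    {"x": 0,"y": 0,"z": 2,"spin": 0,"hand": 0},
    {"x": 0,"y": 0,"z": 2,"spin": 0,"hand": 0},
    {"x": 0,"y": 0,"z": 0,"spin": 0,"hand": 0},
  ],
)

```text
clock: 24.0
tool_pos: [0.6334, -0.1183, 0.0603]
tcp_rot: [[1.0, -0.004, 0.004], [-0.004, -1.0, -0.001], [0.004, 0.001, -1.0]]
contact_force: [-6.3, -0.6, 10.2]
gripper_width: 0.0155
```

```bash
cat >> h.py <<'E'
def tilt(y0,zmin=.012):
    "top-camera profile along x of the strip at y0: x, height (mm)"
    p,d,P=look("side");m=(abs(P[:,:,1]-y0)<.012)&(P[:,:,0]>.49)&(P[:,:,0]<.71)&white(p,100)
    X=P[m]
    for a in np.arange(.50,.71,.01):
        k=abs(X[:,0]-a)<.005
        if k.sum()>2:print(f"{a:.2f}:{1000*np.median(X[k,2]):.0f}({k.sum()})",end=" ")
    print()
E
python3 - <<'E'
from h import *
go(.614,-.1185,.06,-.6)
tilt(-.118+.02);tilt(-.118-.02)
E
```

```text
at [ 0.6334 -0.1183  0.0603] yaw -0.25 j6 2.962 j1 -0.184 | shift [-19.4   0.4   0.3] spin 0.006 or -6.277 w 0.0155 F [-6.3 -0.6 10.2] t 24.0
0.50:576(33) 0.51:572(31) 0.52:568(26) 0.53:563(26) 0.54:558(21) 0.55:550(24) 0.56:546(27) 0.57:542(24) 0.58:536(21) 0.59:528(21) 0.60:524(12) 0.61:520(15) 0.62:515(17) 0.63:509(20) 0.64:510(17) 0.65:507(17) 0.66:500(13) 0.67:487(29) 0.68:258(16) 
0.50:536(76) 0.51:539(70) 0.52:536(63) 0.53:536(62) 0.54:527(67) 0.55:509(76) 0.56:497(77) 0.57:498(60) 0.58:385(48) 0.59:393(37) 0.60:378(47) 0.61:327(46) 0.62:309(48) 0.63:328(39) 0.64:327(35) 0.65:295(45) 0.66:285(26) 0.67:53(23) 0.68:44(16) 0.69:2(5)
```

Call:
apply_moves(
  commands=[
    {"x": 0,"y": 0,"z": 2,"spin": 0,"hand": 0},
    {"x": 0,"y": 0,"z": 2,"spin": 0,"hand": 0},
    {"x": 0,"y": 0,"z": 2,"spin": 0,"hand": 0},
    {"x": 0,"y": 0,"z": 0,"spin": 0,"hand": 0},
  ],
)

```text
clock: 24.43
tool_pos: [0.6329, -0.1185, 0.0597]
tcp_rot: [[1.0, -0.005, 0.005], [-0.005, -1.0, -0.002], [0.005, 0.002, -1.0]]
contact_force: [-18.6, 0.7, 34.6]
gripper_width: 0.0152
```

```bash
sed -i 's/&white(p,100)/\&white(p,100)\&(P[:,:,2]<.078)/' h.py
python3 - <<'E'
from h import *
go(.614,-.1185,.06,-.6)
tilt(-.118+.02);tilt(-.118-.02)
E
```

```text
at [ 0.6329 -0.1185  0.0597] yaw -0.26 j6 2.962 j1 -0.185 | shift [-18.9   0.2  -0.3] spin 0.006 or -6.277 w 0.0152 F [-18.6   0.7  34.6] t 24.4
0.50:28(14) 0.51:31(14) 0.52:31(13) 0.53:15(12) 0.54:31(5) 0.55:35(9) 0.56:53(10) 0.57:48(9) 0.58:49(8) 0.59:50(4) 0.67:54(12) 0.68:52(8) 
0.50:33(12) 0.51:32(15) 0.52:30(12) 0.53:22(10) 0.54:31(12) 0.55:35(11) 0.56:46(22) 0.57:50(15) 0.58:51(17) 0.59:49(16) 0.60:50(15) 0.61:49(16) 0.62:51(15) 0.63:49(16) 0.64:52(14) 0.65:51(18) 0.66:52(14) 0.67:51(17) 0.68:50(14) 0.69:3(7)
```

Both ends read 50 mm high, so it lies level on the sill and the grip is too stiff to pivot. I unload and open a little, so the nose drops to the floor with the tail still on the sill, then grip again.

Call:
apply_moves(
  commands=[
    {"x": 0,"y": 0,"z": -4,"spin": 0,"hand": 0},
    {"x": 0,"y": 0,"z": -3,"spin": 0,"hand": 0},
    {"x": 0,"y": 0,"z": 0,"spin": 0,"hand": 0},
    {"x": 0,"y": 0,"z": 0,"spin": 0,"hand": 0.28},
    {"x": 0,"y": 0,"z": 0,"spin": 0,"hand": 0.28},
    {"x": 0,"y": 0,"z": 0,"spin": 0,"hand": 0.28},
    {"x": 0,"y": 0,"z": 0,"spin": 0,"hand": 0.28},
  ],
)

```text
clock: 25.12
tool_pos: [0.6324, -0.1177, 0.0566]
tcp_rot: [[1.0, -0.004, -0.001], [-0.004, -1.0, 0.0], [-0.001, -0.0, -1.0]]
contact_force: [-0.1, -0.0, 0.4]
gripper_width: 0.0239
```

```bash
python3 - <<'E'
from h import *
go(.614,-.1185,.06,-.6)
tilt(-.118+.02);tilt(-.118-.02)
E
```

```text
at [ 0.6324 -0.1177  0.0566] yaw -0.24 j6 2.962 j1 -0.184 | shift [-18.3   1.   -3.4] spin 0.006 or -6.277 w 0.0239 F [-0.1 -0.   0.4] t 25.1
0.50:29(13) 0.51:32(13) 0.52:34(13) 0.53:13(10) 0.54:16(10) 0.55:20(12) 0.56:38(10) 0.57:40(10) 0.58:42(9) 0.59:42(3) 0.66:53(3) 0.67:52(9) 0.68:53(8) 
0.50:28(11) 0.51:33(14) 0.52:34(14) 0.53:17(12) 0.54:19(12) 0.55:21(16) 0.56:37(19) 0.57:43(13) 0.58:41(16) 0.59:44(13) 0.60:44(18) 0.61:43(13) 0.62:48(18) 0.63:48(15) 0.64:47(13) 0.65:49(14) 0.66:48(14) 0.67:52(15) 0.68:46(13) 0.69:2(7)
```

It worked: the tongue top is now about 16 mm high, on the floor, and the tail is at 52 mm on the sill. I grip again and slide it under the lip.

Call:
apply_moves(
  commands=[
    {"x": 0,"y": 0,"z": 0,"spin": 0,"hand": 0},
    {"x": 0,"y": 0,"z": 0,"spin": 0,"hand": 0},
    {"x": 0,"y": 0,"z": 0,"spin": 0,"hand": 0},
    {"x": 0,"y": 0,"z": 0,"spin": 0,"hand": 0},
    {"x": -3,"y": 0,"z": 0,"spin": 0,"hand": 0},
    {"x": -3,"y": 0,"z": 0,"spin": 0,"hand": 0},
    {"x": -3,"y": 0,"z": 0,"spin": 0,"hand": 0},
    {"x": -3,"y": 0,"z": 0,"spin": 0,"hand": 0},
    {"x": -3,"y": 0,"z": 0,"spin": 0,"hand": 0},
    {"x": -3,"y": 0,"z": 0,"spin": 0,"hand": 0},
    {"x": 0,"y": 0,"z": 0,"spin": 0,"hand": 0},
  ],
)

```text
clock: 26.13
tool_pos: [0.6133, -0.1177, 0.057]
tcp_rot: [[1.0, -0.004, -0.002], [-0.004, -1.0, 0.0], [-0.002, -0.0, -1.0]]
contact_force: [-0.5, 0.5, -2.1]
gripper_width: 0.0151
```

```bash
python3 - <<'E'
from h import *
go(.614,-.1185,.06,-.6)
tilt(-.118+.02);tilt(-.118-.02)
E
```

```text
at [ 0.6133 -0.1177  0.057 ] yaw -0.25 j6 2.956 j1 -0.19 | shift [ 0.7  0.8 -3. ] spin 0.006 or -6.277 w 0.0151 F [-0.5  0.5 -2.1] t 26.1
0.50:28(12) 0.51:29(12) 0.52:33(11) 0.53:22(7) 0.54:40(11) 0.55:43(10) 0.56:40(8) 0.57:42(3) 0.64:54(3) 0.65:56(11) 0.66:52(9) 0.67:24(7) 0.68:27(5) 0.69:5(4) 
0.50:31(13) 0.51:33(12) 0.52:35(14) 0.53:20(11) 0.54:38(19) 0.55:44(16) 0.56:43(11) 0.57:42(14) 0.58:45(16) 0.59:48(16) 0.60:47(15) 0.61:46(15) 0.62:46(17) 0.63:51(16) 0.64:50(13) 0.65:49(19) 0.66:45(18) 0.67:23(11) 0.68:15(6) 0.69:3(6)
```

Call:
apply_moves(
  commands=[
    {"x": 0,"y": 0,"z": 0,"spin": 0,"hand": 0.4},
    {"x": 0,"y": 0,"z": 0,"spin": 0,"hand": 0.4},
    {"x": 0,"y": 0,"z": 0,"spin": 0,"hand": 0.4},
    {"x": 0,"y": 0,"z": -15,"spin": 0,"hand": 0.4},
    {"x": 6,"y": 0,"z": -20,"spin": 0,"hand": 0.4},
    {"x": 3,"y": 0,"z": -5,"spin": 0,"hand": 0.0},
    {"x": 0,"y": 0,"z": 0,"spin": 0,"hand": 0},
    {"x": 0,"y": 0,"z": 0,"spin": 0,"hand": 0},
    {"x": 0,"y": 0,"z": 0,"spin": 0,"hand": 0},
    {"x": 0,"y": 0,"z": 10,"spin": 0,"hand": 0},
    {"x": 0,"y": 0,"z": 6,"spin": 0,"hand": 0},
    {"x": 0,"y": 0,"z": 0,"spin": 0,"hand": 0},
  ],
)

```text
clock: 27.23
tool_pos: [0.6213, -0.1174, 0.078]
tcp_rot: [[1.0, -0.004, -0.005], [-0.004, -1.0, 0.001], [-0.006, -0.001, -1.0]]
contact_force: [-1.1, 0.4, -0.9]
gripper_width: -0.0
```

Call:
apply_moves(
  commands=[
    {"x": 0,"y": 0,"z": 3,"spin": 0,"hand": 0},
    {"x": 0,"y": 0,"z": 3,"spin": 0,"hand": 0},
    {"x": 0,"y": 0,"z": 3,"spin": 0,"hand": 0},
    {"x": 0,"y": 0,"z": 2,"spin": 0,"hand": 0},
    {"x": 0,"y": 0,"z": 0,"spin": 0,"hand": 0},
  ],
)

```text
clock: 27.65
tool_pos: [0.6236, -0.1178, 0.0721]
tcp_rot: [[1.0, -0.004, 0.001], [-0.004, -1.0, -0.0], [0.001, 0.0, -1.0]]
contact_force: [-4.1, 1.4, 8.3]
gripper_width: -0.0002
```

```bash
python3 - <<'E'
from h import *
go(.614,-.1185,.06,-.6)
tilt(-.118+.02);tilt(-.118-.02)
E
```

```text
at [ 0.6236 -0.1178  0.0721] yaw -0.24 j6 2.959 j1 -0.187 | shift [-9.6  0.8 12.1] spin 0.006 or -6.277 w -0.0002 F [-4.1  1.4  8.3] t 27.6
0.50:23(15) 0.51:32(13) 0.52:30(13) 0.53:18(8) 0.54:34(12) 0.55:37(9) 0.56:35(7) 0.57:37(7) 0.64:37(6) 0.65:39(9) 0.66:41(9) 0.67:27(9) 0.68:21(7) 0.69:5(4) 
0.50:30(13) 0.51:36(13) 0.52:33(11) 0.53:18(9) 0.54:32(19) 0.55:37(14) 0.56:36(15) 0.57:38(14) 0.58:39(16) 0.59:38(12) 0.60:36(13) 0.61:38(11) 0.62:36(14) 0.63:41(14) 0.64:39(12) 0.65:39(12) 0.66:37(15) 0.67:27(9) 0.68:16(6) 0.69:8(5)
```

Seated flat: the body top reads 36–39 mm along its whole length, and the bar top is at 72 mm under the finger. Next is the left-lower fresh one, for bay2. I turn while rising.

Call:
apply_moves(
  commands=[
    {"x": 0,"y": 0,"z": -20,"spin": 0,"hand": 0.5},
    {"x": 0,"y": 0,"z": -35,"spin": -0.121,"hand": 0.5},
    {"x": 0,"y": 0,"z": -35,"spin": -0.121,"hand": 0.5},
    {"x": 0,"y": 0,"z": -30,"spin": -0.121,"hand": 0.5},
    {"x": 0,"y": 0,"z": 0,"spin": -0.121,"hand": 0.5},
    {"x": 0,"y": 0,"z": 0,"spin": -0.121,"hand": 0.5},
    {"x": 0,"y": 0,"z": 0,"spin": -0.121,"hand": 0.5},
    {"x": 0,"y": 0,"z": 0,"spin": -0.121,"hand": 0.5},
    {"x": 0,"y": 0,"z": 0,"spin": -0.121,"hand": 0.5},
    {"x": 0,"y": 0,"z": 0,"spin": -0.121,"hand": 0.5},
    {"x": 0,"y": 0,"z": 0,"spin": -0.121,"hand": 0.5},
    {"x": 0,"y": 0,"z": 0,"spin": -0.121,"hand": 0.5},
  ],
)

```text
clock: 28.75
tool_pos: [0.6236, -0.1178, 0.1903]
tcp_rot: [[0.236, 0.972, 0.0], [0.972, -0.236, -0.0], [0.0, 0.0, -1.0]]
contact_force: [0.1, -0.1, -1.1]
gripper_width: 0.0428
```

Call:
apply_moves(
  commands=[
    {"x": 0,"y": 0,"z": 0,"spin": -0.121,"hand": 0.5},
    {"x": 0,"y": 0,"z": 0,"spin": -0.121,"hand": 0.5},
    {"x": 0,"y": 0,"z": 0,"spin": -0.121,"hand": 0.5},
    {"x": 0,"y": 0,"z": 0,"spin": -0.121,"hand": 0.5},
    {"x": 0,"y": 0,"z": 0,"spin": -0.121,"hand": 0.5},
    {"x": 0,"y": 0,"z": 0,"spin": -0.121,"hand": 0.5},
    {"x": 0,"y": 0,"z": 0,"spin": -0.121,"hand": 0.5},
    {"x": 0,"y": 0,"z": 0,"spin": -0.121,"hand": 0.5},
    {"x": 0,"y": 0,"z": 0,"spin": -0.121,"hand": 0.5},
    {"x": 0,"y": 0,"z": 0,"spin": -0.121,"hand": 0.5},
    {"x": 0,"y": 0,"z": 0,"spin": -0.121,"hand": 0.5},
    {"x": 0,"y": 0,"z": 0,"spin": -0.121,"hand": 0.5},
  ],
)

```text
clock: 29.75
tool_pos: [0.6236, -0.1178, 0.1902]
tcp_rot: [[-0.937, 0.349, 0.0], [0.349, 0.937, -0.0], [-0.0, 0.0, -1.0]]
contact_force: [-0.6, 0.1, -0.8]
gripper_width: 0.0429
```

```bash
python3 - <<'E'
from h import *
np.set_printoptions(precision=4,suppress=True)
p,d,P=look("top")
for px in((171,170),(168,219)):
    try:print(px,*cart(P,p,px,.064,38))
    except Exception as e:print(px,e)
go(.4296,.3408,.15,-172.7)
E
```

```text
(171, 170) [0.5738 0.3325] 158.1589417719196 [0.0589 0.0175] 0.06289045651306102 94 [168.8085 170.2234]
(168, 219) [0.4167 0.339 ] -172.6354255972708 [0.0563 0.0173] 0.06318569933996088 90 [166.5 216. ]
at [ 0.6236 -0.1178  0.1903] yaw 159.76 j6 0.167 j1 -0.187 | shift [134.1 479.5  40.3] spin -0.481 or 5.803 w 0.0429 F [ 1.2 -0.6 -0.2] t 29.8
```

Call:
apply_moves(
  commands=[
    {"x": 0,"y": 0,"z": 0,"spin": -0.12,"hand": 0.5},
    {"x": 0,"y": 0,"z": 0,"spin": -0.12,"hand": 0.5},
    {"x": 0,"y": 0,"z": 0,"spin": -0.12,"hand": 0.5},
    {"x": 0,"y": 0,"z": 0,"spin": -0.121,"hand": 0.5},
    {"x": 6,"y": 20,"z": 0,"spin": 0,"hand": 0.5},
    {"x": 10,"y": 36,"z": 0,"spin": 0,"hand": 0.5},
    {"x": 10,"y": 36,"z": 0,"spin": 0,"hand": 0.5},
    {"x": 10,"y": 36,"z": 0,"spin": 0,"hand": 0.5},
    {"x": 10,"y": 36,"z": 0,"spin": 0,"hand": 0.5},
    {"x": 10,"y": 36,"z": 0,"spin": 0,"hand": 0.5},
    {"x": 10,"y": 36,"z": 0,"spin": 0,"hand": 0.5},
    {"x": 10,"y": 36,"z": 0,"spin": 0,"hand": 0.5},
  ],
)

```text
clock: 30.8
tool_pos: [0.5151, 0.1449, 0.1905]
tcp_rot: [[-0.993, -0.115, 0.001], [-0.115, 0.993, 0.0], [-0.001, 0.0, -1.0]]
contact_force: [0.2, -0.0, -0.6]
gripper_width: 0.0426
```

Call:
apply_moves(
  commands=[
    {"x": 10,"y": 36,"z": 0,"spin": 0,"hand": 0.5},
    {"x": 10,"y": 36,"z": 0,"spin": 0,"hand": 0.5},
    {"x": 10,"y": 36,"z": 0,"spin": 0,"hand": 0.5},
    {"x": 10,"y": 36,"z": 0,"spin": 0,"hand": 0.5},
    {"x": 10,"y": 34,"z": 0,"spin": 0,"hand": 0.5},
    {"x": 5,"y": 18,"z": 10,"spin": 0,"hand": 0.5},
    {"x": 3,"y": 12,"z": 20,"spin": 0,"hand": 0.5},
    {"x": 0,"y": 0,"z": 10,"spin": 0,"hand": 0.5},
    {"x": 0,"y": 0,"z": 0,"spin": 0,"hand": 0.5},
  ],
)

```text
clock: 31.55
tool_pos: [0.4319, 0.3422, 0.1475]
tcp_rot: [[-0.993, -0.118, -0.004], [-0.118, 0.993, -0.004], [0.005, -0.003, -1.0]]
contact_force: [0.1, -1.2, -0.3]
gripper_width: 0.0423
```

```bash
python3 - <<'E'
from h import *
go(.4296,.3408,.039,-172.7)
E
```

```text
at [0.4319 0.3422 0.1475] yaw -173.22 j6 0.552 j1 0.67 | shift [  2.5  -1.1 108.5] spin -0.009 or 6.274 w 0.0423 F [ 0.1 -1.2 -0.3] t 31.6
```

Call:
apply_moves(
  commands=[
    {"x": 1,"y": -1,"z": 25,"spin": 0,"hand": 0.5},
    {"x": 1,"y": 0,"z": 30,"spin": 0,"hand": 0.5},
    {"x": 0,"y": 0,"z": 27,"spin": 0,"hand": 0.5},
    {"x": 0,"y": 0,"z": 17,"spin": 0,"hand": 0.5},
    {"x": 0,"y": 0,"z": 8,"spin": 0,"hand": 0.5},
    {"x": 0,"y": 0,"z": 5,"spin": 0,"hand": 0.5},
    {"x": 0,"y": 0,"z": 0,"spin": 0,"hand": 0.5},
    {"x": 0,"y": 0,"z": 0,"spin": 0,"hand": 0.5},
  ],
)

```text
clock: 32.22
tool_pos: [0.4331, 0.342, 0.0395]
tcp_rot: [[-0.993, -0.117, 0.002], [-0.117, 0.993, 0.001], [-0.002, 0.001, -1.0]]
contact_force: [0.2, 0.6, 0.6]
gripper_width: 0.0426
```

Call:
apply_moves(
  commands=[
    {"x": 0,"y": 0,"z": 0,"spin": 0,"hand": 0},
    {"x": 0,"y": 0,"z": 0,"spin": 0,"hand": 0},
    {"x": 0,"y": 0,"z": 0,"spin": 0,"hand": 0},
    {"x": 0,"y": 0,"z": 0,"spin": 0,"hand": 0},
    {"x": 0,"y": 0,"z": 0,"spin": 0,"hand": 0},
  ],
)

```text
clock: 32.63
tool_pos: [0.433, 0.3429, 0.0398]
tcp_rot: [[-0.993, -0.118, 0.003], [-0.118, 0.993, 0.002], [-0.003, 0.002, -1.0]]
contact_force: [-0.3, 0.2, 5.9]
gripper_width: 0.0148
```

Call:
apply_moves(
  commands=[
    {"x": 0,"y": 0,"z": -15,"spin": 0,"hand": 0},
    {"x": 0,"y": 0,"z": -35,"spin": 0,"hand": 0},
    {"x": 0,"y": 0,"z": -38,"spin": 0.065,"hand": 0},
    {"x": 0,"y": 0,"z": -38,"spin": 0.064,"hand": 0},
    {"x": -10,"y": -15,"z": -24,"spin": 0,"hand": 0},
    {"x": -21,"y": -31,"z": 0,"spin": 0,"hand": 0},
    {"x": -21,"y": -31,"z": 0,"spin": 0,"hand": 0},
    {"x": -21,"y": -31,"z": 0,"spin": 0,"hand": 0},
    {"x": -21,"y": -31,"z": 0,"spin": 0,"hand": 0},
    {"x": -21,"y": -31,"z": 0,"spin": 0,"hand": 0},
    {"x": -21,"y": -31,"z": 0,"spin": 0,"hand": 0},
    {"x": -21,"y": -31,"z": 0,"spin": 0,"hand": 0},
  ],
)

```text
clock: 33.63
tool_pos: [0.5863, 0.1063, 0.1873]
tcp_rot: [[-1.0, 0.011, -0.002], [0.011, 1.0, -0.001], [0.002, -0.001, -1.0]]
contact_force: [1.3, 0.9, -2.8]
gripper_width: 0.0149
```

Call:
apply_moves(
  commands=[
    {"x": -21,"y": -31,"z": 0,"spin": 0,"hand": 0},
    {"x": -15,"y": -23,"z": 0,"spin": 0,"hand": 0},
    {"x": -9,"y": -14,"z": 0,"spin": 0,"hand": 0},
    {"x": -4,"y": -7,"z": 0,"spin": 0,"hand": 0},
    {"x": 0,"y": 0,"z": 15,"spin": 0,"hand": 0},
    {"x": 0,"y": 0,"z": 30,"spin": 0,"hand": 0},
    {"x": 0,"y": 0,"z": 25,"spin": 0,"hand": 0},
    {"x": 0,"y": 0,"z": 10,"spin": 0,"hand": 0},
    {"x": 0,"y": 0,"z": 0,"spin": 0,"hand": 0},
    {"x": 0,"y": 0,"z": 0,"spin": 0,"hand": 0},
  ],
)

```text
clock: 34.47
tool_pos: [0.634, 0.0332, 0.108]
tcp_rot: [[-1.0, 0.01, -0.002], [0.01, 1.0, -0.0], [0.002, -0.0, -1.0]]
contact_force: [0.6, -0.2, -2.5]
gripper_width: 0.0151
```

```bash
python3 - <<'E'
from h import *
go(.636,.0335,.06,179.4)
E
```

```text
at [0.634  0.0332 0.108 ] yaw 179.43 j6 0.062 j1 0.052 | shift [-2.   0.3 48. ] spin 0.001 or -6.283 w 0.0151 F [ 0.6 -0.2 -2.5] t 34.5
```

Call:
apply_moves(
  commands=[
    {"x": -2,"y": 0,"z": 15,"spin": 0,"hand": 0},
    {"x": 0,"y": 0,"z": 14,"spin": 0,"hand": 0},
    {"x": 0,"y": 0,"z": 9,"spin": 0,"hand": 0},
    {"x": 0,"y": 0,"z": 5,"spin": 0,"hand": 0},
    {"x": 0,"y": 0,"z": 3,"spin": 0,"hand": 0},
    {"x": 0,"y": 0,"z": 1,"spin": 0,"hand": 0},
    {"x": 0,"y": 0,"z": 0,"spin": 0,"hand": 0},
    {"x": 0,"y": 0,"z": 0,"spin": 0,"hand": 0.28},
    {"x": 0,"y": 0,"z": 0,"spin": 0,"hand": 0.28},
    {"x": 0,"y": 0,"z": 0,"spin": 0,"hand": 0.28},
    {"x": 0,"y": 0,"z": 0,"spin": 0,"hand": 0.28},
  ],
)

```text
clock: 35.38
tool_pos: [0.6373, 0.0326, 0.0622]
tcp_rot: [[-1.0, 0.011, 0.002], [0.011, 1.0, 0.0], [-0.002, 0.0, -1.0]]
contact_force: [-1.1, 0.3, 0.6]
gripper_width: 0.0239
```

```bash
python3 - <<'E'
from h import *
go(.615,.0335,.06,179.4)
tilt(.033+.02);tilt(.033-.02)
E
```

```text
at [0.6373 0.0326 0.0622] yaw 179.38 j6 0.062 j1 0.051 | shift [22.3  0.6  2.2] spin -0.0 or 6.283 w 0.0239 F [-1.1  0.3  0.6] t 35.4
0.50:16(10) 0.51:30(14) 0.52:31(11) 0.53:14(9) 0.54:13(9) 0.55:31(10) 0.56:40(9) 0.57:38(7) 0.58:42(9) 0.67:52(3) 0.68:53(3) 0.70:4(3) 
0.50:26(15) 0.51:32(10) 0.52:31(9) 0.53:16(8) 0.54:18(13) 0.55:22(14) 0.56:35(14) 0.57:40(16) 0.58:42(11) 0.59:41(15) 0.60:45(17) 0.61:43(18) 0.62:47(19) 0.63:48(16) 0.64:46(12) 0.65:48(13) 0.66:47(10) 0.67:48(19) 0.68:53(3) 0.69:-0(8)
```

Call:
apply_moves(
  commands=[
    {"x": 0,"y": 0,"z": 0,"spin": 0,"hand": 0},
    {"x": 0,"y": 0,"z": 0,"spin": 0,"hand": 0},
    {"x": 0,"y": 0,"z": 0,"spin": 0,"hand": 0},
    {"x": 0,"y": 0,"z": 0,"spin": 0,"hand": 0},
    {"x": 4,"y": 0,"z": 0,"spin": 0,"hand": 0},
    {"x": 4,"y": 0,"z": 0,"spin": 0,"hand": 0},
    {"x": 3,"y": 0,"z": 0,"spin": 0,"hand": 0},
    {"x": 3,"y": 0,"z": 0,"spin": 0,"hand": 0},
    {"x": 3,"y": 0,"z": 0,"spin": 0,"hand": 0},
    {"x": 3,"y": 0,"z": 0,"spin": 0,"hand": 0},
    {"x": 0,"y": 0,"z": 0,"spin": 0,"hand": 0},
  ],
)

```text
clock: 36.4
tool_pos: [0.6183, 0.0327, 0.0624]
tcp_rot: [[-1.0, 0.011, 0.005], [0.011, 1.0, -0.0], [-0.005, -0.0, -1.0]]
contact_force: [5.5, -0.6, 0.4]
gripper_width: 0.0149
```

```bash
python3 - <<'E'
from h import *
go(.615,.0335,.06,179.4)
tilt(.033+.02);tilt(.033-.02)
E
```

```text
at [0.6183 0.0327 0.0624] yaw 179.37 j6 0.064 j1 0.053 | shift [3.3 0.8 2.4] spin -0.0 or 6.283 w 0.0149 F [ 5.5 -0.6  0.4] t 36.4
0.50:23(11) 0.51:31(10) 0.52:29(11) 0.53:21(9) 0.54:40(10) 0.55:40(9) 0.56:43(10) 0.65:52(4) 0.66:51(6) 0.67:19(10) 0.68:19(4) 0.69:6(4) 
0.50:18(13) 0.51:33(13) 0.52:30(11) 0.53:38(10) 0.54:39(15) 0.55:40(11) 0.56:41(15) 0.57:42(17) 0.58:42(21) 0.59:46(16) 0.60:45(18) 0.61:47(15) 0.62:47(10) 0.63:47(16) 0.64:51(16) 0.65:51(12) 0.66:41(12) 0.67:19(10) 0.68:22(3) 0.69:3(7)
```

Touching the wall lightly and clear of the sill. I release, then press on the tail.

Call:
apply_moves(
  commands=[
    {"x": 0,"y": 0,"z": 0,"spin": 0,"hand": 0.4},
    {"x": 0,"y": 0,"z": 0,"spin": 0,"hand": 0.4},
    {"x": 0,"y": 0,"z": 0,"spin": 0,"hand": 0.4},
    {"x": 0,"y": 0,"z": -15,"spin": 0,"hand": 0.4},
    {"x": -3,"y": 0,"z": -17,"spin": 0,"hand": 0.4},
    {"x": -3,"y": 0,"z": 0,"spin": 0,"hand": 0.0},
    {"x": 0,"y": 0,"z": 0,"spin": 0,"hand": 0},
    {"x": 0,"y": 0,"z": 0,"spin": 0,"hand": 0},
    {"x": 0,"y": 0,"z": 0,"spin": 0,"hand": 0},
    {"x": 0,"y": 0,"z": 8,"spin": 0,"hand": 0},
    {"x": 0,"y": 0,"z": 6,"spin": 0,"hand": 0},
    {"x": 0,"y": 0,"z": 0,"spin": 0,"hand": 0},
  ],
)

```text
clock: 37.5
tool_pos: [0.6208, 0.0327, 0.0765]
tcp_rot: [[-1.0, 0.011, -0.005], [0.011, 1.0, -0.0], [0.005, -0.0, -1.0]]
contact_force: [0.1, 0.4, -0.5]
gripper_width: 0.0003
```

Call:
apply_moves(
  commands=[
    {"x": 0,"y": 0,"z": 3,"spin": 0,"hand": 0},
    {"x": 0,"y": 0,"z": 3,"spin": 0,"hand": 0},
    {"x": 0,"y": 0,"z": 3,"spin": 0,"hand": 0},
    {"x": 0,"y": 0,"z": 2,"spin": 0,"hand": 0},
    {"x": 0,"y": 0,"z": 0,"spin": 0,"hand": 0},
  ],
)

```text
clock: 37.92
tool_pos: [0.6227, 0.0328, 0.072]
tcp_rot: [[-1.0, 0.011, 0.002], [0.011, 1.0, 0.0], [-0.002, 0.0, -1.0]]
contact_force: [-7.5, -0.8, 18.1]
gripper_width: -0.0
```

```bash
python3 - <<'E'
from h import *
go(.615,.0335,.06,179.4)
tilt(.033+.02);tilt(.033-.02)
E
```

```text
at [0.6227 0.0328 0.072 ] yaw 179.38 j6 0.063 j1 0.053 | shift [ 7.7  0.6 12. ] spin -0.0 or 6.283 w -0.0 F [-7.5 -0.8 18.1] t 37.9
0.50:18(12) 0.51:30(12) 0.52:29(11) 0.53:24(8) 0.54:36(10) 0.55:36(7) 0.56:38(8) 0.57:36(7) 0.64:36(6) 0.65:37(9) 0.66:37(6) 0.67:21(6) 0.68:21(5) 0.69:7(4) 
0.50:24(14) 0.51:30(12) 0.52:30(11) 0.53:19(11) 0.54:34(18) 0.55:39(13) 0.56:36(12) 0.57:36(14) 0.58:41(18) 0.59:39(17) 0.60:36(14) 0.61:43(19) 0.62:38(16) 0.63:41(13) 0.64:35(12) 0.65:35(12) 0.66:35(13) 0.67:24(9) 0.68:22(6) 0.69:-0(7)
```

Bay2 is seated flat too. Next is the last fresh one (left-upper): rise and turn.

Call:
apply_moves(
  commands=[
    {"x": 0,"y": 0,"z": -20,"spin": 0,"hand": 0.5},
    {"x": 0,"y": 0,"z": -35,"spin": -0.12,"hand": 0.5},
    {"x": 0,"y": 0,"z": -35,"spin": -0.12,"hand": 0.5},
    {"x": 0,"y": 0,"z": -30,"spin": -0.12,"hand": 0.5},
    {"x": 0,"y": 0,"z": 0,"spin": -0.12,"hand": 0.5},
    {"x": 0,"y": 0,"z": 0,"spin": -0.12,"hand": 0.5},
    {"x": 0,"y": 0,"z": 0,"spin": -0.12,"hand": 0.5},
    {"x": 0,"y": 0,"z": 0,"spin": -0.12,"hand": 0.5},
    {"x": 0,"y": 0,"z": 0,"spin": -0.12,"hand": 0.5},
    {"x": 0,"y": 0,"z": 0,"spin": -0.12,"hand": 0.5},
    {"x": 0,"y": 0,"z": 0,"spin": -0.12,"hand": 0.5},
    {"x": 0,"y": 0,"z": 0,"spin": -0.12,"hand": 0.5},
  ],
)

```text
clock: 39.02
tool_pos: [0.6227, 0.0328, 0.1882]
tcp_rot: [[-0.253, -0.967, 0.0], [-0.967, 0.253, 0.0], [-0.0, -0.0, -1.0]]
contact_force: [-0.3, 0.4, -0.1]
gripper_width: 0.0429
```

Call:
apply_moves(
  commands=[
    {"x": 0,"y": 0,"z": 0,"spin": -0.121,"hand": 0.5},
    {"x": 0,"y": 0,"z": 0,"spin": -0.121,"hand": 0.5},
    {"x": 0,"y": 0,"z": 0,"spin": -0.121,"hand": 0.5},
    {"x": 0,"y": 0,"z": 0,"spin": -0.121,"hand": 0.5},
    {"x": 0,"y": 0,"z": 0,"spin": -0.121,"hand": 0.5},
    {"x": 0,"y": 0,"z": 0,"spin": -0.121,"hand": 0.5},
    {"x": 0,"y": 0,"z": 0,"spin": -0.121,"hand": 0.5},
    {"x": 0,"y": 0,"z": 0,"spin": -0.121,"hand": 0.5},
    {"x": 0,"y": 0,"z": 0,"spin": -0.121,"hand": 0.5},
    {"x": 0,"y": 0,"z": 0,"spin": -0.121,"hand": 0.5},
    {"x": 0,"y": 0,"z": 0,"spin": -0.121,"hand": 0.5},
    {"x": 0,"y": 0,"z": 0,"spin": -0.121,"hand": 0.5},
  ],
)

```text
clock: 40.02
tool_pos: [0.6227, 0.0328, 0.1882]
tcp_rot: [[0.931, -0.366, 0.0], [-0.366, -0.931, 0.0], [0.0, -0.0, -1.0]]
contact_force: [0.7, 0.0, 0.7]
gripper_width: 0.043
```

```bash
python3 - <<'E'
from h import *
np.set_printoptions(precision=4,suppress=True)
p,d,P=look("top")
c=cart(P,p,(171,170),.064,42);print(*c)
a=np.radians(-21.8);t=c[0]-.013*np.array([np.cos(a),np.sin(a)]);go(t[0],t[1],.15,-21.8)
E
```

```text
[0.5739 0.3327] 157.17036616194608 [0.0588 0.0179] 0.06370412939152992 89 [168.6966 170.1348]
at [0.6227 0.0328 0.1882] yaw -21.25 j6 -2.718 j1 0.053 | shift [-169.7 -260.3   38.2] spin 0.01 or -6.274 w 0.0422 F [-0.1  0.5  0.7] t 40.1
```

Call:
apply_moves(
  commands=[
    {"x": -10,"y": -16,"z": 0,"spin": 0.01,"hand": 0.5},
    {"x": -20,"y": -30,"z": 0,"spin": 0,"hand": 0.5},
    {"x": -20,"y": -30,"z": 0,"spin": 0,"hand": 0.5},
    {"x": -20,"y": -30,"z": 0,"spin": 0,"hand": 0.5},
    {"x": -20,"y": -30,"z": 0,"spin": 0,"hand": 0.5},
    {"x": -20,"y": -30,"z": 0,"spin": 0,"hand": 0.5},
    {"x": -20,"y": -30,"z": 0,"spin": 0,"hand": 0.5},
    {"x": -18,"y": -28,"z": 8,"spin": 0,"hand": 0.5},
    {"x": -12,"y": -19,"z": 15,"spin": 0,"hand": 0.5},
    {"x": -7,"y": -11,"z": 10,"spin": 0,"hand": 0.5},
    {"x": -3,"y": -6,"z": 5,"spin": 0,"hand": 0.5},
    {"x": 0,"y": 0,"z": 0,"spin": 0,"hand": 0.5},
  ],
)

```text
clock: 41.07
tool_pos: [0.563, 0.3382, 0.1481]
tcp_rot: [[0.925, -0.38, -0.003], [-0.38, -0.925, -0.002], [-0.002, 0.003, -1.0]]
contact_force: [-0.5, -0.6, 0.1]
gripper_width: 0.0431
```

```bash
python3 - <<'E'
from h import *
go(.5618,.3375,.0395,-21.8)
E
```

```text
at [0.563  0.3382 0.1481] yaw -22.34 j6 -2.211 j1 0.541 | shift [ -0.9   1.1 108.6] spin -0.009 or 6.274 w 0.0431 F [-0.5 -0.6  0.1] t 41.1
```

Call:
apply_moves(
  commands=[
    {"x": 0,"y": 1,"z": 25,"spin": -0.005,"hand": 0.5},
    {"x": 0,"y": 0,"z": 30,"spin": 0,"hand": 0.5},
    {"x": 0,"y": 0,"z": 26,"spin": 0,"hand": 0.5},
    {"x": 0,"y": 0,"z": 17,"spin": 0,"hand": 0.5},
    {"x": 0,"y": 0,"z": 8,"spin": 0,"hand": 0.5},
    {"x": 0,"y": 0,"z": 5,"spin": 0,"hand": 0.5},
    {"x": 0,"y": 0,"z": 0,"spin": 0,"hand": 0.5},
    {"x": 0,"y": 0,"z": 0,"spin": 0,"hand": 0},
    {"x": 0,"y": 0,"z": 0,"spin": 0,"hand": 0},
    {"x": 0,"y": 0,"z": 0,"spin": 0,"hand": 0},
    {"x": 0,"y": 0,"z": 0,"spin": 0,"hand": 0},
    {"x": 0,"y": 0,"z": 0,"spin": 0,"hand": 0},
  ],
)

```text
clock: 42.07
tool_pos: [0.5654, 0.3379, 0.0413]
tcp_rot: [[0.927, -0.376, 0.004], [-0.376, -0.927, 0.002], [0.003, -0.003, -1.0]]
contact_force: [1.2, 0.7, 5.7]
gripper_width: 0.0148
```

Call:
apply_moves(
  commands=[
    {"x": 0,"y": 0,"z": -15,"spin": 0,"hand": 0},
    {"x": 0,"y": 0,"z": -35,"spin": 0,"hand": 0},
    {"x": 0,"y": 0,"z": -38,"spin": 0,"hand": 0},
    {"x": 0,"y": 0,"z": -38,"spin": 0.12,"hand": 0},
    {"x": 0,"y": 0,"z": -24,"spin": 0.12,"hand": 0},
    {"x": 0,"y": 0,"z": 0,"spin": 0.12,"hand": 0},
    {"x": 0,"y": 0,"z": 0,"spin": 0.12,"hand": 0},
    {"x": 0,"y": 0,"z": 0,"spin": 0.12,"hand": 0},
    {"x": 0,"y": 0,"z": 0,"spin": 0.12,"hand": 0},
    {"x": 0,"y": 0,"z": 0,"spin": 0.12,"hand": 0},
    {"x": 0,"y": 0,"z": 0,"spin": 0.12,"hand": 0},
    {"x": 0,"y": 0,"z": 0,"spin": 0.12,"hand": 0},
  ],
)

```text
clock: 43.07
tool_pos: [0.5627, 0.3365, 0.1879]
tcp_rot: [[0.1, -0.995, -0.003], [-0.995, -0.1, -0.002], [0.002, 0.003, -1.0]]
contact_force: [0.4, -0.1, -3.1]
gripper_width: 0.0147
```

Call:
apply_moves(
  commands=[
    {"x": 0,"y": 0,"z": 0,"spin": 0.12,"hand": 0},
    {"x": 0,"y": 0,"z": 0,"spin": 0.12,"hand": 0},
    {"x": 0,"y": 0,"z": 0,"spin": 0.12,"hand": 0},
    {"x": 0,"y": 0,"z": 0,"spin": 0.12,"hand": 0},
    {"x": 0,"y": 0,"z": 0,"spin": 0.12,"hand": 0},
    {"x": 0,"y": 0,"z": 0,"spin": 0.12,"hand": 0},
    {"x": 0,"y": 0,"z": 0,"spin": 0.12,"hand": 0},
    {"x": 0,"y": 0,"z": 0,"spin": 0.12,"hand": 0},
    {"x": 0,"y": 0,"z": 0,"spin": 0.12,"hand": 0},
    {"x": 0,"y": 0,"z": 0,"spin": 0.12,"hand": 0},
    {"x": 0,"y": 0,"z": 0,"spin": 0.12,"hand": 0},
    {"x": 0,"y": 0,"z": 0,"spin": 0.12,"hand": 0},
  ],
)

```text
clock: 44.07
tool_pos: [0.5628, 0.3365, 0.1879]
tcp_rot: [[-0.974, -0.229, -0.003], [-0.229, 0.974, -0.002], [0.003, -0.001, -1.0]]
contact_force: [-0.0, 0.1, -2.3]
gripper_width: 0.0146
```

```bash
python3 - <<'E'
from h import *
go(.6305,-.043,.11,179.4)
E
```

```text
at [0.5628 0.3365 0.1879] yaw -166.79 j6 0.308 j1 0.539 | shift [ -71.7 -378.7   77.9] spin 0.241 or -6.042 w 0.0146 F [-0.   0.1 -2.3] t 44.1
```

Call:
apply_moves(
  commands=[
    {"x": 0,"y": 0,"z": 0,"spin": 0.12,"hand": 0},
    {"x": 0,"y": 0,"z": 0,"spin": 0.121,"hand": 0},
    {"x": -3,"y": -18,"z": 0,"spin": 0,"hand": 0},
    {"x": -7,"y": -36,"z": 0,"spin": 0,"hand": 0},
    {"x": -7,"y": -36,"z": 0,"spin": 0,"hand": 0},
    {"x": -7,"y": -36,"z": 0,"spin": 0,"hand": 0},
    {"x": -7,"y": -36,"z": 0,"spin": 0,"hand": 0},
    {"x": -7,"y": -36,"z": 0,"spin": 0,"hand": 0},
    {"x": -7,"y": -36,"z": 0,"spin": 0,"hand": 0},
    {"x": -7,"y": -36,"z": 0,"spin": 0,"hand": 0},
    {"x": -7,"y": -36,"z": 0,"spin": 0,"hand": 0},
    {"x": -7,"y": -36,"z": 0,"spin": 0,"hand": 0},
  ],
)

```text
clock: 45.07
tool_pos: [0.6271, -0.007, 0.1882]
tcp_rot: [[-1.0, 0.004, -0.003], [0.004, 1.0, -0.0], [0.003, -0.0, -1.0]]
contact_force: [-0.5, -0.1, -2.6]
gripper_width: 0.0147
```

Call:
apply_moves(
  commands=[
    {"x": -4,"y": -22,"z": 0,"spin": 0,"hand": 0},
    {"x": -2,"y": -10,"z": 0,"spin": 0,"hand": 0},
    {"x": 0,"y": -5,"z": 0,"spin": 0,"hand": 0},
    {"x": 0,"y": 0,"z": 15,"spin": 0,"hand": 0},
    {"x": 0,"y": 0,"z": 30,"spin": 0,"hand": 0},
    {"x": 0,"y": 0,"z": 23,"spin": 0,"hand": 0},
    {"x": 0,"y": 0,"z": 10,"spin": 0,"hand": 0},
    {"x": 0,"y": 0,"z": 0,"spin": 0,"hand": 0},
    {"x": 0,"y": 0,"z": 0,"spin": 0,"hand": 0},
  ],
)

```text
clock: 45.82
tool_pos: [0.6336, -0.0413, 0.1111]
tcp_rot: [[-1.0, 0.003, -0.002], [0.003, 1.0, 0.0], [0.002, 0.0, -1.0]]
contact_force: [-0.1, -0.2, -2.6]
gripper_width: 0.0146
```

```bash
python3 - <<'E'
from h import *
go(.6305,-.043,.062,179.4)
E
```

```text
at [ 0.6336 -0.0413  0.1111] yaw 179.81 j6 -0.062 j1 -0.065 | shift [ 3.  -1.7 49.1] spin 0.007 or -6.276 w 0.0146 F [-0.1 -0.2 -2.6] t 45.8
```

Call:
apply_moves(
  commands=[
    {"x": 2,"y": -1.5,"z": 15,"spin": 0.007,"hand": 0},
    {"x": 1,"y": 0,"z": 14,"spin": 0,"hand": 0},
    {"x": 0,"y": 0,"z": 9,"spin": 0,"hand": 0},
    {"x": 0,"y": 0,"z": 6,"spin": 0,"hand": 0},
    {"x": 0,"y": 0,"z": 3,"spin": 0,"hand": 0},
    {"x": 0,"y": 0,"z": 1,"spin": 0,"hand": 0},
    {"x": 0,"y": 0,"z": 0,"spin": 0,"hand": 0},
    {"x": 0,"y": 0,"z": 0,"spin": 0,"hand": 0.28},
    {"x": 0,"y": 0,"z": 0,"spin": 0,"hand": 0.28},
    {"x": 0,"y": 0,"z": 0,"spin": 0,"hand": 0.28},
    {"x": 0,"y": 0,"z": 0,"spin": 0,"hand": 0.28},
  ],
)

```text
clock: 46.73
tool_pos: [0.6317, -0.0439, 0.0643]
tcp_rot: [[-1.0, 0.012, 0.002], [0.012, 1.0, -0.0], [-0.002, -0.0, -1.0]]
contact_force: [-0.3, -0.5, -0.8]
gripper_width: 0.024
```

```bash
python3 - <<'E'
from h import *
go(.612,-.043,.06,179.4)
tilt(-.043+.02);tilt(-.043-.02)
E
```

```text
at [ 0.6317 -0.0439  0.0643] yaw 179.32 j6 -0.058 j1 -0.069 | shift [19.7  0.7  4.3] spin -0.001 or 6.282 w 0.024 F [-0.3 -0.5 -0.8] t 46.7
0.50:28(14) 0.51:30(9) 0.52:30(12) 0.53:11(8) 0.54:11(11) 0.55:16(8) 0.56:38(11) 0.57:38(11) 0.58:40(7) 0.59:38(8) 0.67:51(9) 0.68:52(9) 
0.50:26(14) 0.51:32(14) 0.52:29(13) 0.53:14(8) 0.54:15(12) 0.55:17(11) 0.56:39(21) 0.57:39(13) 0.58:42(18) 0.59:42(17) 0.60:46(19) 0.61:49(18) 0.62:46(22) 0.63:48(13) 0.64:49(14) 0.65:50(15) 0.66:49(16) 0.67:52(16) 0.68:49(16) 0.69:10(7)
```

Call:
apply_moves(
  commands=[
    {"x": 0,"y": 0,"z": 4,"spin": 0,"hand": 0.28},
    {"x": 0,"y": 0,"z": 0,"spin": 0,"hand": 0},
    {"x": 0,"y": 0,"z": 0,"spin": 0,"hand": 0},
    {"x": 0,"y": 0,"z": 0,"spin": 0,"hand": 0},
    {"x": 0,"y": 0,"z": 0,"spin": 0,"hand": 0},
    {"x": 4,"y": 0,"z": 0,"spin": 0,"hand": 0},
    {"x": 4,"y": 0,"z": 0,"spin": 0,"hand": 0},
    {"x": 4,"y": 0,"z": 0,"spin": 0,"hand": 0},
    {"x": 3,"y": 0,"z": 0,"spin": 0,"hand": 0},
    {"x": 3,"y": 0,"z": 0,"spin": 0,"hand": 0},
    {"x": 3,"y": 0,"z": 0,"spin": 0,"hand": 0},
    {"x": 0,"y": 0,"z": 0,"spin": 0,"hand": 0},
  ],
)

```text
clock: 47.83
tool_pos: [0.6089, -0.0436, 0.0591]
tcp_rot: [[-1.0, 0.012, -0.001], [0.012, 1.0, 0.0], [0.001, 0.0, -1.0]]
contact_force: [-0.4, -0.2, -2.6]
gripper_width: 0.0149
```

```bash
python3 - <<'E'
from h import *
go(.612,-.043,.06,179.4)
tilt(-.043+.02);tilt(-.043-.02)
E
```

```text
at [ 0.6089 -0.0436  0.0591] yaw 179.32 j6 -0.06 j1 -0.071 | shift [-3.1  0.6 -0.9] spin -0.001 or 6.282 w 0.0149 F [-0.4 -0.2 -2.6] t 47.8
0.50:30(13) 0.51:32(12) 0.52:31(11) 0.53:16(7) 0.54:39(10) 0.55:39(10) 0.56:46(10) 0.57:44(6) 0.64:50(5) 0.65:49(5) 0.66:50(8) 0.67:28(7) 0.68:25(6) 
0.50:29(13) 0.51:29(12) 0.52:29(11) 0.53:15(10) 0.54:36(19) 0.55:36(14) 0.56:40(15) 0.57:43(17) 0.58:45(25) 0.59:45(19) 0.60:42(16) 0.61:45(18) 0.62:50(10) 0.63:50(16) 0.64:49(16) 0.65:52(15) 0.66:45(19) 0.67:25(8) 0.68:18(5) 0.69:3(7)
```

Call:
apply_moves(
  commands=[
    {"x": 0,"y": 0,"z": 0,"spin": 0,"hand": 0.4},
    {"x": 0,"y": 0,"z": 0,"spin": 0,"hand": 0.4},
    {"x": 0,"y": 0,"z": 0,"spin": 0,"hand": 0.4},
    {"x": 0,"y": 0,"z": -15,"spin": 0,"hand": 0.4},
    {"x": -5,"y": 0,"z": -20,"spin": 0,"hand": 0.4},
    {"x": -5,"y": 0,"z": -2,"spin": 0,"hand": 0.0},
    {"x": -4,"y": 0,"z": 0,"spin": 0,"hand": 0},
    {"x": 0,"y": 0,"z": 0,"spin": 0,"hand": 0},
    {"x": 0,"y": 0,"z": 0,"spin": 0,"hand": 0},
    {"x": 0,"y": 0,"z": 9,"spin": 0,"hand": 0},
    {"x": 0,"y": 0,"z": 6,"spin": 0,"hand": 0},
    {"x": 0,"y": 0,"z": 0,"spin": 0,"hand": 0},
  ],
)

```text
clock: 48.93
tool_pos: [0.6218, -0.0437, 0.0782]
tcp_rot: [[-1.0, 0.012, -0.005], [0.012, 1.0, 0.0], [0.005, 0.0, -1.0]]
contact_force: [-0.8, 0.1, -0.5]
gripper_width: 0.0002
```

Call:
apply_moves(
  commands=[
    {"x": 0,"y": 0,"z": 3,"spin": 0,"hand": 0},
    {"x": 0,"y": 0,"z": 3,"spin": 0,"hand": 0},
    {"x": 0,"y": 0,"z": 3,"spin": 0,"hand": 0},
    {"x": 0,"y": 0,"z": 2,"spin": 0,"hand": 0},
    {"x": 0,"y": 0,"z": 0,"spin": 0,"hand": 0},
  ],
)

```text
clock: 49.35
tool_pos: [0.624, -0.0438, 0.0721]
tcp_rot: [[-1.0, 0.012, 0.001], [0.012, 1.0, -0.0], [-0.001, -0.0, -1.0]]
contact_force: [-3.9, 1.0, 8.6]
gripper_width: 0.0001
```

Call:
apply_moves(
  commands=[
    {"x": 0,"y": 0,"z": -20,"spin": 0,"hand": 0},
    {"x": 0,"y": 0,"z": -35,"spin": 0,"hand": 0.3},
    {"x": 0,"y": 0,"z": -35,"spin": 0,"hand": 0.4},
    {"x": 10,"y": -20,"z": -30,"spin": 0,"hand": 0.4},
    {"x": 20,"y": -35,"z": 0,"spin": 0,"hand": 0.4},
    {"x": 20,"y": -35,"z": 0,"spin": 0,"hand": 0.4},
    {"x": 20,"y": -35,"z": 0,"spin": 0,"hand": 0.4},
    {"x": 20,"y": -35,"z": 0,"spin": 0,"hand": 0.4},
    {"x": 0,"y": 0,"z": 0,"spin": 0,"hand": 0.4},
  ],
)

```text
clock: 50.1
tool_pos: [0.5285, -0.2085, 0.1907]
tcp_rot: [[-1.0, 0.02, -0.001], [0.02, 1.0, -0.003], [0.001, -0.003, -1.0]]
contact_force: [-0.4, -0.1, -0.8]
gripper_width: 0.0339
```

```bash
python3 - <<'E'
from h import *
np.set_printoptions(precision=4,suppress=True)
for y in(.033,-.043,-.118):tilt(y+.02);tilt(y-.02)
p,d,P=look("top");cv2.imwrite("pics/top2.png",cv2.resize(p[130:260,205:415][:,:,::-1],None,fx=3.7,fy=3.7,interpolation=cv2.INTER_CUBIC))
for px in((256,161),(278,161),(300,160)):print(px,*cart(P,p,px,.072))
go(.6,.122,.2,179.4)
# knob: black pixels over the housing
m=(p.max(2)<60)&(abs(P[:,:,0]-.595)<.05)&(abs(P[:,:,1]-.122)<.04)
X=P[m];print(len(X),np.percentile(X[:,2],[5,25,50,75,95]).round(4))
b=X[X[:,2]>np.percentile(X[:,2],97)-.012][:,:2];c=b.mean(0);V=np.linalg.svd(b-c)[2];e=(b-c)@V.T
print("bar",len(b),c,np.degrees(np.arctan2(V[0,1],V[0,0])),np.ptp(e,axis=0),"all",X.mean(0))
E
```

```text
0.50:24(12) 0.51:30(12) 0.52:30(11) 0.53:22(5) 0.64:37(8) 0.65:39(8) 0.66:36(8) 0.67:22(9) 0.68:22(6) 0.69:2(4) 
0.50:26(12) 0.51:29(10) 0.52:35(9) 0.53:20(3) 0.62:32(6) 0.63:36(13) 0.64:36(14) 0.65:36(12) 0.66:32(13) 0.67:25(6) 0.68:22(6) 0.69:-1(7) 
0.50:22(15) 0.51:32(10) 0.52:35(12) 0.53:17(9) 0.54:19(6) 0.64:38(6) 0.65:41(8) 0.66:35(6) 0.67:28(9) 0.68:19(4) 
0.50:29(15) 0.51:31(13) 0.52:32(11) 0.53:17(10) 0.54:25(13) 0.59:36(13) 0.60:39(20) 0.61:40(15) 0.62:38(17) 0.63:39(15) 0.64:38(14) 0.65:38(10) 0.66:37(15) 0.67:26(7) 0.68:25(6) 0.69:1(8) 
0.50:30(15) 0.51:33(10) 0.52:32(10) 0.53:17(9) 0.54:35(10) 0.64:41(8) 0.65:42(10) 0.66:40(11) 0.67:24(8) 0.68:24(5) 0.69:4(4) 
0.50:30(14) 0.51:34(11) 0.52:32(12) 0.53:21(11) 0.54:34(21) 0.55:39(15) 0.56:40(14) 0.57:38(12) 0.58:38(14) 0.59:39(12) 0.60:38(17) 0.61:39(13) 0.62:35(16) 0.63:39(15) 0.64:37(13) 0.65:37(14) 0.66:36(16) 0.67:27(15) 0.68:6(5) 0.69:3(6) 
(256, 161) [0.601  0.0311] 179.5191950877135 [0.0584 0.0109] 0.0736362370427518 72 [256.5 161.5]
(278, 161) [ 0.6046 -0.0463] 179.86456931704507 [0.0592 0.0149] 0.07218078053122556 87 [278.977  160.4023]
(300, 160) [ 0.6037 -0.1189] 178.5456102740265 [0.0601 0.0157] 0.071268069145622 89 [300.0225 160.5955]
at [ 0.5328 -0.2015  0.1902] yaw 179.45 j6 -0.352 j1 -0.362 | shift [-63.8 324.2  -9.8] spin 0.001 or -6.282 w 0.0342 F [-0.8 -0.3  0.6] t 50.5
121 [0.0613 0.0646 0.0692 0.0898 0.096 ]
bar 35 [0.5935 0.1134] -106.01358878466645 [0.0327 0.0142] all [0.5915 0.1186 0.0749]
```

View pics/top2.png

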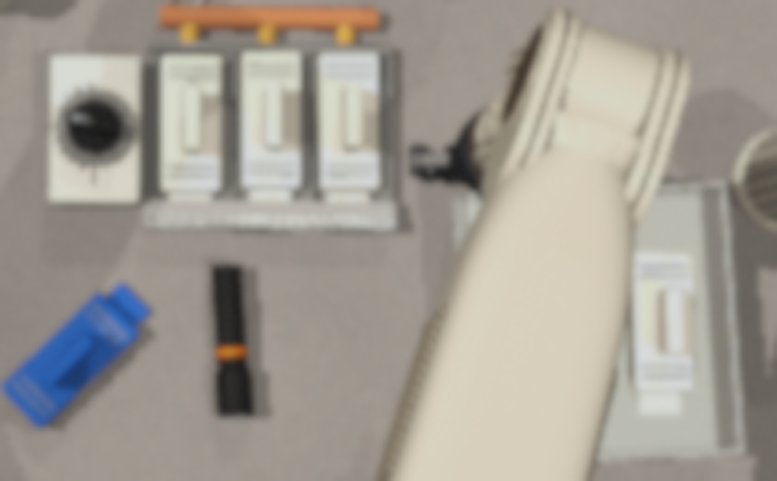

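All three bays show flat white cartridges (crop (190,120), (270,120), (348,120)); the body tops are 35–41 mm high end to end. The knob is at crop (92,125), and its long zero mark is below it at (94,178). I zoom in on the knob from both cameras.

```bash
python3 - <<'E'
from h import *
p,d,P=look("top");q,e,Q=look("side")
a=cv2.resize(p[143:188,208:254][:,:,::-1],(580,580),interpolation=cv2.INTER_CUBIC)
b=cv2.resize(q[170:204,250:298][:,:,::-1],(800-580,220),interpolation=cv2.INTER_CUBIC)
o=np.zeros((580,800,3),np.uint8);o[:,:580]=a;o[:220,580:]=b
o[240:460,580:]=np.clip(b.astype(int)*2,0,255)
cv2.imwrite("pics/k.png",np.clip(o.astype(float)*1.3,0,255).astype(np.uint8))
# bar from both clouds
for n,p_,P_ in(("top",p,P),("side",q,Q)):
    m=(P_[:,:,2]>.074)&(P_[:,:,2]<.11)&(abs(P_[:,:,0]-.595)<.04)&(abs(P_[:,:,1]-.122)<.04)
    X=P_[m];b=X[:,:2];c=b.mean(0);V=np.linalg.svd(b-c)[2];e_=(b-c)@V.T
    print(n,len(X),c.round(4),"z95",np.percentile(X[:,2],95).round(4),"dir",np.degrees(np.arctan2(V[0,1],V[0,0])).round(1),np.ptp(e_,axis=0).round(4), "midrange",((b.max(0)+b.min(0))/2).round(4))
    h=X[X[:,2]>np.percentile(X[:,2],95)-.006][:,:2];print(len(h),h.mean(0).round(4),h.min(0).round(3),h.max(0).round(3))
E
```

```text
top 68 [0.595 0.122] z95 0.1006 dir 75.3 [0.0492 0.0148] midrange [0.5956 0.1217]
33 [0.5955 0.123 ] [0.586 0.101] [0.606 0.145]<stdin>:11: RuntimeWarning: Mean of empty slice.
  ret = um.true_divide(
Traceback (most recent call last):
IndexError: index -1 is out of bounds for axis 0 with size 0
```

View pics/k.png

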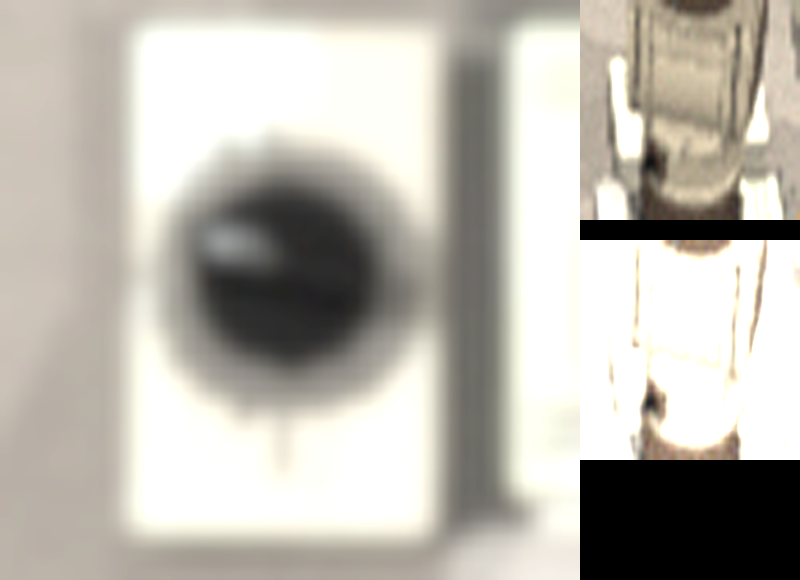

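In the zoom, the pale pointer tip is at (215,240), upper left of the knob centre (285,270), and the zero mark is straight below at (283,440). The bar heading is 75°, so the knob stands about 104° (1.82 rad) clockwise of zero. All cartridges are done, so I go to the knob.

Call:
apply_moves(
  commands=[
    {"x": -3,"y": 18,"z": 0,"spin": 0,"hand": 0.4},
    {"x": -7,"y": 36,"z": 0,"spin": 0,"hand": 0.4},
    {"x": -7,"y": 36,"z": 0,"spin": 0,"hand": 0.4},
    {"x": -7,"y": 36,"z": 0,"spin": 0,"hand": 0.4},
    {"x": -7,"y": 36,"z": 0,"spin": 0,"hand": 0.4},
    {"x": -7,"y": 36,"z": 0,"spin": 0,"hand": 0.4},
    {"x": -7,"y": 36,"z": 0,"spin": 0,"hand": 0.4},
    {"x": -7,"y": 36,"z": 0,"spin": 0,"hand": 0.4},
    {"x": -5,"y": 30,"z": 0,"spin": 0,"hand": 0.4},
    {"x": -2,"y": 16,"z": 0,"spin": 0,"hand": 0.4},
    {"x": 0,"y": 8,"z": 0,"spin": 0,"hand": 0.4},
    {"x": 0,"y": 0,"z": 0,"spin": 0.12,"hand": 0.4},
  ],
)

```text
clock: 51.55
tool_pos: [0.5947, 0.1234, 0.1899]
tcp_rot: [[-0.992, 0.129, -0.0], [0.129, 0.992, 0.0], [0.0, 0.0, -1.0]]
contact_force: [0.2, -0.5, 0.1]
gripper_width: 0.0345
```

Call:
apply_moves(
  commands=[
    {"x": 0,"y": 0,"z": 0,"spin": 0.121,"hand": 0.4},
    {"x": 0,"y": 0,"z": 0,"spin": 0.121,"hand": 0.4},
    {"x": 0,"y": 0,"z": 0,"spin": 0.121,"hand": 0.4},
    {"x": 0,"y": 0,"z": 0,"spin": 0.121,"hand": 0.4},
    {"x": 0,"y": 0,"z": 0,"spin": 0.121,"hand": 0.4},
    {"x": 0,"y": 0,"z": 0,"spin": 0.121,"hand": 0.4},
    {"x": 0,"y": 0,"z": 0,"spin": 0.121,"hand": 0.4},
    {"x": 0,"y": 0,"z": 0,"spin": 0.121,"hand": 0.4},
    {"x": 0,"y": 0,"z": 0,"spin": 0.121,"hand": 0.4},
    {"x": 0,"y": 0,"z": 0,"spin": 0.121,"hand": 0.4},
    {"x": 0,"y": 0,"z": 0,"spin": 0.121,"hand": 0.4},
    {"x": 0,"y": 0,"z": 0,"spin": 0.121,"hand": 0.4},
  ],
)

```text
clock: 52.55
tool_pos: [0.5947, 0.1201, 0.1902]
tcp_rot: [[0.019, 1.0, -0.0], [1.0, -0.019, -0.0], [-0.0, -0.0, -1.0]]
contact_force: [-1.3, -0.1, 0.4]
gripper_width: 0.0344
```

```bash
python3 - <<'E'
from h import *
go(.5955,.122,.077,75.3)
E
```

```text
at [0.5947 0.1201 0.1902] yaw 88.89 j6 1.79 j1 0.199 | shift [  2.1   0.3 113.2] spin 0.237 or -6.046 w 0.0344 F [-1.3 -0.1  0.4] t 52.5
```

Call:
apply_moves(
  commands=[
    {"x": 0,"y": 0,"z": 20,"spin": 0.119,"hand": 0.4},
    {"x": 0,"y": 0,"z": 30,"spin": 0.118,"hand": 0.4},
    {"x": 2,"y": 0,"z": 28,"spin": 0,"hand": 0.4},
    {"x": 0,"y": 0,"z": 18,"spin": 0,"hand": 0.4},
    {"x": 0,"y": 0,"z": 10,"spin": 0,"hand": 0.4},
    {"x": 0,"y": 0,"z": 6,"spin": 0,"hand": 0.4},
    {"x": 0,"y": 0,"z": 0,"spin": 0,"hand": 0.4},
    {"x": 0,"y": 0,"z": 0,"spin": 0,"hand": 0},
    {"x": 0,"y": 0,"z": 0,"spin": 0,"hand": 0},
    {"x": 0,"y": 0,"z": 0,"spin": 0,"hand": 0},
    {"x": 0,"y": 0,"z": 0,"spin": 0,"hand": 0},
    {"x": 0,"y": 0,"z": 0,"spin": 0,"hand": 0},
  ],
)

```text
clock: 53.55
tool_pos: [0.5943, 0.1231, 0.0799]
tcp_rot: [[0.247, 0.969, -0.001], [0.969, -0.247, 0.001], [0.001, -0.002, -1.0]]
contact_force: [-4.9, 2.0, 3.5]
gripper_width: 0.0121
```

Call:
apply_moves(
  commands=[
    {"x": 0,"y": 0,"z": 0,"spin": -0.05,"hand": 0},
    {"x": 0,"y": 0,"z": 0,"spin": -0.1,"hand": 0},
    {"x": 0,"y": 0,"z": 0,"spin": -0.1,"hand": 0},
    {"x": 0,"y": 0,"z": 0,"spin": -0.1,"hand": 0},
    {"x": 0,"y": 0,"z": 0,"spin": -0.1,"hand": 0},
    {"x": 0,"y": 0,"z": 0,"spin": -0.1,"hand": 0},
    {"x": 0,"y": 0,"z": 0,"spin": -0.1,"hand": 0},
    {"x": 0,"y": 0,"z": 0,"spin": -0.1,"hand": 0},
    {"x": 0,"y": 0,"z": 0,"spin": -0.1,"hand": 0},
    {"x": 0,"y": 0,"z": 0,"spin": -0.1,"hand": 0},
    {"x": 0,"y": 0,"z": 0,"spin": -0.1,"hand": 0},
    {"x": 0,"y": 0,"z": 0,"spin": -0.1,"hand": 0},
  ],
)

```text
clock: 54.55
tool_pos: [0.595, 0.1233, 0.08]
tcp_rot: [[-0.787, 0.617, -0.0], [0.617, 0.787, 0.002], [0.001, 0.001, -1.0]]
contact_force: [-3.6, 2.5, 1.0]
gripper_width: 0.0124
```

```bash
python3 - <<'E'
from h import *
go(.5955,.122,.077,179.4);print(manip.sense()["wrist_torque"])
E
```

```text
at [0.595  0.1233 0.08  ] yaw 141.88 j6 0.869 j1 0.203 | shift [-0.6 -1.3  3. ] spin -0.655 or 5.628 w 0.0124 F [-3.6  2.5  1. ] t 54.5
[ 0.43137378  0.72519371 -0.05143684]
```

Call:
apply_moves(
  commands=[
    {"x": 0,"y": 0,"z": 0,"spin": -0.1,"hand": 0},
    {"x": 0,"y": 0,"z": 0,"spin": -0.1,"hand": 0},
    {"x": 0,"y": 0,"z": 0,"spin": -0.1,"hand": 0},
    {"x": 0,"y": 0,"z": 0,"spin": -0.1,"hand": 0},
    {"x": 0,"y": 0,"z": 0,"spin": -0.1,"hand": 0},
    {"x": 0,"y": 0,"z": 0,"spin": -0.08,"hand": 0},
    {"x": 0,"y": 0,"z": 0,"spin": -0.05,"hand": 0},
    {"x": 0,"y": 0,"z": 0,"spin": -0.03,"hand": 0},
    {"x": 0,"y": 0,"z": 0,"spin": 0,"hand": 0},
  ],
)

```text
clock: 55.3
tool_pos: [0.5951, 0.1238, 0.08]
tcp_rot: [[-1.0, 0.01, 0.0], [0.01, 1.0, 0.003], [-0.0, 0.003, -1.0]]
contact_force: [-3.7, 3.5, 3.2]
gripper_width: 0.0122
```

```bash
python3 - <<'E'
from h import *
go(.5955,.122,.077,179.4);print(manip.sense()["wrist_torque"])
E
```

```text
at [0.5951 0.1238 0.08  ] yaw 179.44 j6 0.214 j1 0.204 | shift [-0.5 -1.7  3. ] spin 0.001 or -6.283 w 0.0122 F [-3.7  3.5  3.2] t 55.3
[ 0.8393352   0.97031428 -0.0938287 ]
```

Call:
apply_moves(
  commands=[
    {"x": 0,"y": 0,"z": 0,"spin": -0.03,"hand": 0},
    {"x": 0,"y": 0,"z": 0,"spin": -0.03,"hand": 0},
    {"x": 0,"y": 0,"z": 0,"spin": 0,"hand": 0},
  ],
)

```text
clock: 55.55
tool_pos: [0.5951, 0.1237, 0.08]
tcp_rot: [[-0.999, -0.046, 0.0], [-0.046, 0.999, 0.003], [-0.0, 0.003, -1.0]]
contact_force: [-5.0, 2.9, 3.7]
gripper_width: 0.0121
```

```bash
python3 - <<'E'
from h import *
go(.5955,.122,.077,179.4);print(manip.sense()["wrist_torque"])
E
```

```text
at [0.5951 0.1237 0.08  ] yaw -177.36 j6 0.157 j1 0.203 | shift [-0.4 -1.7  3. ] spin 0.057 or -6.227 w 0.0121 F [-5.   2.9  3.7] t 55.5
[ 0.98101088  1.10545068 -1.42225153]
```

The torque jumps to 1.4 N m, so this is the stop. I ease off most of the twist, open, rise and back away.

Call:
apply_moves(
  commands=[
    {"x": 0,"y": 0,"z": 0,"spin": 0.02,"hand": 0},
    {"x": 0,"y": 0,"z": 0,"spin": 0.02,"hand": 0},
    {"x": 0,"y": 0,"z": 0,"spin": 0,"hand": 0},
    {"x": 0,"y": 0,"z": 0,"spin": 0,"hand": 0.4},
    {"x": 0,"y": 0,"z": 0,"spin": 0,"hand": 0.4},
    {"x": 0,"y": 0,"z": 0,"spin": 0,"hand": 0.4},
    {"x": 0,"y": 0,"z": -15,"spin": 0,"hand": 0.4},
    {"x": 0,"y": 0,"z": -35,"spin": 0,"hand": 0.4},
    {"x": 0,"y": 0,"z": -35,"spin": 0,"hand": 0.4},
    {"x": 0,"y": 0,"z": -30,"spin": 0,"hand": 0.4},
    {"x": 15,"y": 15,"z": 0,"spin": 0,"hand": 0.4},
    {"x": 28,"y": 28,"z": 0,"spin": 0,"hand": 0.4},
  ],
)

```text
clock: 56.55
tool_pos: [0.5565, 0.1635, 0.1965]
tcp_rot: [[-1.0, -0.003, 0.01], [-0.003, 1.0, 0.001], [-0.01, 0.001, -1.0]]
contact_force: [0.0, 1.2, -1.0]
gripper_width: 0.0338
```

Call:
apply_moves(
  commands=[
    {"x": 25,"y": 28,"z": 0,"spin": 0,"hand": 0.4},
    {"x": 25,"y": 28,"z": 0,"spin": 0,"hand": 0.4},
    {"x": 25,"y": 28,"z": 0,"spin": 0,"hand": 0.4},
    {"x": 25,"y": 28,"z": 0,"spin": 0,"hand": 0.4},
    {"x": 25,"y": 28,"z": 0,"spin": 0,"hand": 0.4},
    {"x": 15,"y": 15,"z": 0,"spin": 0,"hand": 0.4},
    {"x": 0,"y": 0,"z": 0,"spin": 0,"hand": 0.4},
    {"x": 0,"y": 0,"z": 0,"spin": 0,"hand": 0.4},
  ],
)

```text
clock: 57.22
tool_pos: [0.4105, 0.3196, 0.1938]
tcp_rot: [[-1.0, -0.012, 0.002], [-0.012, 1.0, 0.0], [-0.002, 0.0, -1.0]]
contact_force: [-0.1, 0.4, -0.9]
gripper_width: 0.0338
```

```bash
python3 - <<'E'
from h import *
p,d,P=look("top")
m=(P[:,:,2]>.074)&(P[:,:,2]<.11)&(abs(P[:,:,0]-.595)<.04)&(abs(P[:,:,1]-.122)<.04)
X=P[m][:,:2];c=X.mean(0);V=np.linalg.svd(X-c)[2];e=(X-c)@V.T
print("knob",len(X),c.round(4),"dir",np.degrees(np.arctan2(V[0,1],V[0,0])).round(1),np.ptp(e,axis=0).round(4))
for px in((256,161),(278,161),(300,160)):print(px,*cart(P,p,px,.072))
for px in((343,214),(365,214),(386,214)):
    try:print(px,*cart(P,p,px,.069,20))
    except Exception as ex:print(px,ex)
a=cv2.resize(p[125:265,195:415][:,:,::-1],None,fx=3.6,fy=3.6,interpolation=cv2.INTER_CUBIC);cv2.imwrite("pics/end.png",a)
for y in(.033,-.043,-.118):tilt(y+.02);tilt(y-.02)
E
```

```text
knob 76 [0.5951 0.1215] dir 179.4 [0.0513 0.0138]
(256, 161) [0.60199578 0.03111328] 179.52422210332492 [0.05794036 0.01084281] 0.0725049500646282 70 [256.5        161.25714286]
(278, 161) [ 0.6045507  -0.04619958] 179.4178977629447 [0.0594648  0.01470021] 0.07260915130046008 87 [278.96551724 160.40229885]
(300, 160) [ 0.6035647  -0.11877814] 178.6980586825782 [0.06002684 0.01552987] 0.07180633866334363 88 [300.03409091 160.57954545]
(343, 214) [ 0.41076734 -0.26232108] 178.76206192819402 [0.05830426 0.01655057] 0.06853867328546315 95 [342.77894737 216.4       ]
(365, 214) [ 0.40838892 -0.33813084] 179.12835587003173 [0.05495812 0.01707004] 0.06950157633016163 87 [364.93103448 216.94252874]
(386, 214) [ 0.41156384 -0.41217946] 178.6762454561738 [0.05522851 0.01878464] 0.068760507618707 103 [386.42718447 215.87378641]
0.50:23(12) 0.51:32(13) 0.52:32(11) 0.53:22(9) 0.54:36(8) 0.55:37(9) 0.56:36(10) 0.57:36(6) 0.64:36(8) 0.65:38(10) 0.66:36(7) 0.67:19(9) 0.68:25(4) 0.69:-1(3) 
0.50:27(13) 0.51:29(13) 0.52:29(12) 0.53:16(14) 0.54:33(12) 0.55:37(14) 0.56:39(11) 0.57:38(13) 0.58:37(14) 0.5
[... 201 characters left out ...]
6:36(9) 0.57:36(7) 0.64:33(7) 0.65:35(8) 0.66:36(6) 0.67:25(7) 0.69:-0(3) 
0.50:24(14) 0.51:32(14) 0.52:30(12) 0.53:18(10) 0.54:31(19) 0.55:32(15) 0.56:33(15) 0.57:33(20) 0.58:39(20) 0.59:37(17) 0.60:37(19) 0.61:39(19) 0.62:38(17) 0.63:37(15) 0.64:36(15) 0.65:35(13) 0.66:36(15) 0.67:27(13) 0.68:16(5) 0.69:3(8) 
0.50:28(15) 0.51:32(10) 0.52:31(12) 0.53:19(6) 0.54:35(10) 0.55:36(12) 0.56:39(8) 0.57:37(7) 0.64:40(9) 0.65:40(10) 0.66:40(11) 0.67:25(5) 0.68:19(7) 
0.50:30(13) 0.51:37(12) 0.52:36(12) 0.53:18(13) 0.54:36(19) 0.55:36(15) 0.56:38(14) 0.57:37(12) 0.58:35(15) 0.59:41(14) 0.60:38(14) 0.61:41(14) 0.62:37(15) 0.63:40(14) 0.64:41(16) 0.65:36(13) 0.66:37(18) 0.67:28(11) 0.68:12(5) 0.69:5(5)
```

View pics/end.png

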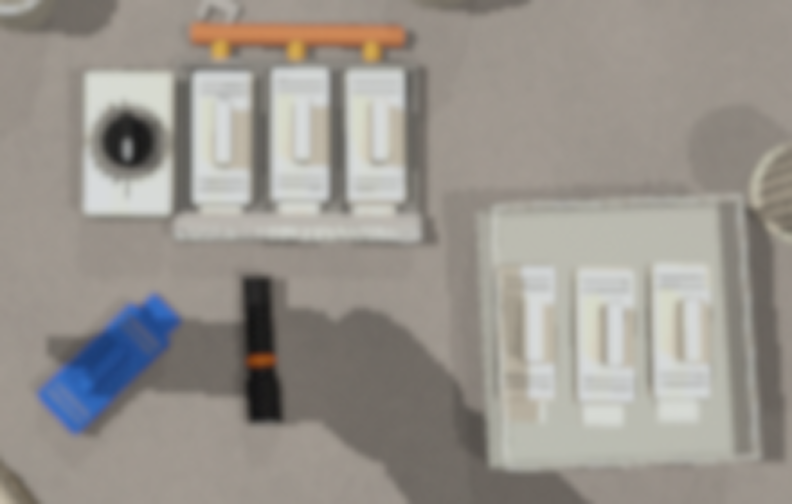

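The final view shows the knob's pale pointer at (127,150), pointing down at the zero mark. Three cartridges lie flat in the bays and three are in the tub. I hand in the job.

```bash
python3 -c "
from station import manip
print(manip.close_job())"
```

```text
the job is handed in; nothing more can be done
None
```

The job is done and handed in at about 57 s on the robot's clock. All three spent cartridges are in the clear tub, a fresh one is seated in each bay, and the knob, turned last, is back at its zero stop.

**Bays:** in the last check the cartridge tops read about 31–41 mm along their length, scattered around the 36 mm of a flat seat. The grip bars read 72–73 mm, where 72 mm is a flat seat. All three lie within about 2 mm of where the spent ones sat along the bay, with their tongues at the lip.

**Tub:** all three spent cartridges lie on the tub floor, bar tops at about 69 mm.

**Knob:** turning torque jumped to about 1.4 N m at the stop. After I let go, the bar lay at 179.4°, in line with the unit, with the pointer at the long mark.

**What went wrong on the way:**
- My first try at tipping a fresh cartridge by pressing its tail on the sill did not work: the grip held it level, at about 35 N upward (39 N in all) on the wrist. I let its nose drop onto the bay floor instead and did the same for the other two.
- One grasp was too high and I redid it lower.

No check at the end failed or disagreed, and I saw no fresh cartridge move by itself. I planned no contact with the bystanders and saw none moved in the last view, but that view covered only the area around the unit and tub.

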